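# Roll a buffer cylinder to the line and bridge it with saddle clamps

## Task

Mount the steel buffer cylinder ready for bolting down: take the roll of tape off the mounting plate and lay it flat on the bench clear of the plate, then roll the cylinder gently along the plate, without gripping or lifting it, until it rests squarely on the scribed line. Then set every saddle clamp that is on the bench over it, one to a station of your choice, right way up (some lie upside down and must be turned over), with both feet flat on the plate and its bolt holes over a pair of bolt holes in the plate. Leave the other things on the bench where they are.

Things in the scene. Friction and masses are not known exactly. Their poses are not given: they have to be found in the camera images.
- plate: aluminium mounting plate, 270 (x) x 280 (y) x 8 mm, fixed flat on the bench but in a different place and slightly turned each time; origin at the centre of its underside, z up. Its top, 8 mm above the bench, carries one scribed line right across it, parallel to its y axis and 55 mm on the far (+x) side of its middle, and three pairs of 8 mm bolt holes astride the line
- line (a point): middle of the scribed line, on the plate's top face (8 mm above the bench); same axes as the plate: y along the line, x across it, away from the robot
- cylinder_center (a point): centre of the steel buffer cylinder: 46 mm diameter, 230 mm long, plus a brass port 17 mm across that sticks 19 mm out of its +y end; 0.4 to 0.8 kg. y runs along its axis; x and z turn with it as it rolls. It starts free on the plate, on the robot's side of the line, nearly parallel to it, centre 31 mm above the bench (23 mm above the plate). Polished (friction 0.3); pushed slowly at or below mid-height it rolls easily and stops within millimetres; pushed above that it binds
- station0 (a point): left-hand (+y) saddle station: a point on the scribed line, 88 mm to the left of its middle, on the plate's top face, half-way between a pair of bolt holes that lie 33 mm to either side of the line; axes as the plate
- station1 (a point): middle saddle station: a point on the scribed line, at its middle, on the plate's top face, half-way between a pair of bolt holes that lie 33 mm to either side of the line; axes as the plate
- station2 (a point): right-hand (-y) saddle station: a point on the scribed line, 88 mm to the right of its middle, on the plate's top face, half-way between a pair of bolt holes that lie 33 mm to either side of the line; axes as the plate
- saddle_a_center (a point): centre (half-way up) of a grey plastic bridge-shaped saddle clamp, 80 wide (its x) x 52 thick (its y) x 82 mm tall (its z, up out of the crown), sliding easily on the bench, 0.16 kg. Crown: solid, full width, 33 mm high. Two legs 14 mm wide below it leave an opening 52 mm wide, 49 mm tall, round at the top, that clears the cylinder by 3 mm. Bolt holes run down the legs, 33 mm either side of the middle
- saddle_b_center (a point): centre of a second, identical saddle. Two or all three are present, on the bench beside the plate, some upright, some upside down: lying on the crown, legs in the air, z pointing down (centre 41 mm above the bench either way). A saddle also stands on a leg's outer face (centre 40 mm up). Its balance point lies 6 mm above the centre. Seated on the plate its centre is 49 mm above the bench
- saddle_c_center (a point): centre of a third, identical saddle, axes as the first
- tape_roll_center (a point): centre (half-way up) of a roll of dark tape lying flat, 55 mm across, 19 mm high, 0.05 kg, solid to the touch; left on the plate in the cylinder's way (its centre then 17.5 mm above the bench, 9.5 mm when it lies on the bench)
- caliper: sliding caliper, 200 x 72 x 16 mm; a bystander that stays where it is; origin at the centre of its underside
- valve_head_1: white round spare valve head, 42 mm across, 20 mm high; a bystander that stays where it is; origin at the centre of its underside
Mind the look-alikes: they are no part of the job. There is more than one size of the part that bears tape_roll_center; the job needs the larger.

How it is judged:
By the outcome, as a careful person would: the job done as asked, in the order asked, and still so for the second after the job is handed in, with the robot touching nothing.
Of saddle_a, saddle_b, saddle_c only 2 to 3 are there at a start; the rules pass over those that are not, and their reading is None.
At some moment in a run one of tape_roll may be knocked a few centimetres aside while the robot is not near it.
It also fails if it takes over 210 s, if anything falls off the work surface, if the arm or the gripper's body presses on something with over 40 N, if the wrist force passes 120 N, or if a joint passes its speed limit or range.

## Robot

A 6-joint arm with a two-finger parallel gripper is mounted at the origin on a cart in front of the work surface, level with it; the furniture and walls round the work are solid. World frame = base frame: x ahead of the robot, y to its left, z up, the work surface at z = 0. Lengths are in m, angles in rad, forces in N, time in s.
With the tool pointing down it reaches from about 0.375 to 0.975 m from the base axis. Payload 3.8 kg.
Tool frame: the origin (TCP) lies midway between the tips of the shut fingers; the grasp point (between the pads) lies 19 mm behind it; z points along the fingers, y is the line along which they close (so a half turn about z gives the same grasp; the last joint's range is limited). The gripper opens to 85 mm and grips with 20 to 120 N. Pads are 22 mm wide; open, the fingers measure 114 mm over their backs; the gripper's body (76 mm by 85 mm) begins 54 mm behind the grasp point. The pads swing forward as they close: fully open they stand 13 mm farther back than shut.
Start: joints at [-1.255, 0.264, 1.604, -0, 1.274, -0.037], TCP at [0.233, -0.633, 0.231] pointing down, gripper open.
Joint ranges: [-2.63, 2.63], [-0.94, 2.18], [0.31, 2.57], [-1.31, 4.45], [0, 2.66], [-2.55, 2.55]. Speed limits (rad/s): [2.57, 2.57, 3.14, 3.14, 3.14, 3.14].

## Interface

Orientations are given as a rotation vector (axis times angle).
In Python, from workcell import bot gives the robot as it stands.
- The arm moves only by the tool step_arm, never from a script. Its argument "motion" is a list of rows, each a list of 5 numbers: the finger opening in cm, from 0 to 8.54, then the shift along the tool's x, y, z in cm, then the turn about the tool's z in degrees. In form: [[claw, dx, dy, dz, twist], ...]. A call has 1 to 20 rows; each row is the pose to reach, as a shift and turn from the pose commanded when the call began, along the tool's axes at that moment; what a row does not reach only later rows make up. A row lasts 1/10 s, in which the tool goes at most 50 mm and 8.59 degrees, less where a joint would pass 70% of its speed; a pose out of reach is approached as far as the arm can. A call with a gripper value outside its range is refused whole. The fingers move at their own pace and stop on an object; "force" is the grip in N (left out, the last holds). Time passes only in rows, so rows that repeat a pose let the fingers close. It gives the time, the measured TCP pose, the force, the opening and the grip force at its end, in the units of the state.
- bot.read_state(): the state, without advancing time (a new reading comes with each control period).
- bot.read_camera(name): name is "side" or "top" or "wrist"; returns (picture, depth): 384x512x3 uint8, red, green, blue; 384x512 float32, m along the optical axis (not along the pixel's ray), 0 where there is no reading.
- bot.calibration(name): a dict with "mtx" (3x3 intrinsics, pixels), "k1" (the pictures are not rectified: a ray, as slopes to the right and down, at radius r is drawn at 1 + k1 r^2 times it, then the intrinsics apply), "origin" and "orientation" of the camera in the world; the wrist camera has in their place "T_tool_cam" (4x4, takes a point from camera to tool coordinates, whose origin is the TCP and whose axes are the flange's). Camera axes: x right, y up, looking along -z (the intrinsics and any distortion apply to the point x, -y, -z); pixel columns grow to the right and rows downward; lengths in m; the calibration is good to about 2 mm. A picture is of the moment at which its call begins: read the wrist's pose just before it. calibration takes no time and is no camera call.
- bot.finish_job(): hands the job in; it is judged then, once.
The state is a dict: "time": time; "q": joint angles; "joint_vel": joint speeds; "joint_torque": joint torques, N m; "tool_pos": TCP position; "tcp_rot": TCP orientation; "wrist_force": force on the tool from outside, world axes, zero at the start; "torque": the same for the moment, N m; "width": opening from 0.0 (shut) to 1.0 (fully open); "grip_force": force on a finger pad.
Only numpy, scipy, OpenCV 4.12 (cv2) and the standard library are available. Lean on these libraries where they do the work, as an engineer would, in place of code of your own. Each camera call takes 0.05 s, during which the arm holds its last target. There are 200 camera calls.

## Working session

There is one attempt and no reset: what is moved stays moved. The work goes in short steps, Python scripts to look and compute and a tool call to move; the robot and the scene stay as the last step left them, time stands still between calls to the robot, and variables do not carry over. Pictures are saved under pics/ and viewed, at most 15 in all, crops included, and the job is handed in when it is done.

Besides the shell and the picture viewer there is one more tool, called after "Request:" as a command line: name --pt "numbers of a row" for each row, then --argument value for the rest. step_arm: Moves the arm, as the interface text tells. Its arguments: {"type":"object","properties":{"motion":{"type":"array","items":{"type":"array","items":{"type":"number"}}},"force":{"type":"number"}},"required":["motion"]}

```bash
ls; mkdir -p pics; cat > h.py <<'E'
import numpy as np, cv2
from scipy.spatial.transform import Rotation as R
from workcell import bot
def cam(name):
    s=bot.read_state(); im,d=bot.read_camera(name); c=bot.calibration(name)
    if name=="wrist":
        T=np.eye(4);T[:3,:3]=R.from_rotvec(s["tcp_rot"]).as_matrix();T[:3,3]=s["tool_pos"]
        T=T@np.array(c["T_tool_cam"])
    else:
        T=np.eye(4);o=np.array(c["orientation"]);T[:3,:3]=o if o.shape==(3,3) else R.from_rotvec(o).as_matrix();T[:3,3]=c["origin"]
    return im,d,c,T
def rays(c,uv):
    K=np.array(c["mtx"]);uv=np.asarray(uv,float).reshape(-1,2)
    xd=np.stack([(uv[:,0]-K[0,2])/K[0,0],(uv[:,1]-K[1,2])/K[1,1]],1)
    x=xd.copy()
    for _ in range(10): x=xd/(1+c["k1"]*(x**2).sum(1,keepdims=True))
    return np.c_[x[:,0],-x[:,1],-np.ones(len(x))]
def cloud(d,c,T):
    h,w=d.shape;u,v=np.meshgrid(np.arange(w),np.arange(h))
    p=rays(c,np.stack([u,v],-1).reshape(-1,2))*d.reshape(-1,1)
    return (p@T[:3,:3].T+T[:3,3]).reshape(h,w,3)
def onplane(c,T,uv,z):
    r=rays(c,uv)@T[:3,:3].T
    return T[:3,3]+r*((z-T[2,3])/r[:,2:])
def save(n,im): cv2.imwrite("pics/"+n,im[:,:,::-1])
E
python3 - <<'E'
from h import *
for n in("top","side"):
    im,d,c,T=cam(n);save(n+"0.png",im);np.savez(n+"0.npz",im=im,d=d,T=T)
    print(n,T.round(3).tolist(),c["k1"],np.array(c["mtx"]).tolist())
print(bot.read_state(), bot.calibration("wrist"))
E
```

```text
pics
top [[0.0, 0.993, -0.119, 0.464], [-1.0, 0.003, 0.028, -0.003], [0.028, 0.119, 0.992, 0.891], [0.0, 0.0, 0.0, 1.0]] -0.01059804788222702 [[371.7698339586946, 0.0, 255.64405553708534], [0.0, 371.7698339586946, 190.67809661519368], [0.0, 0.0, 1.0]]
side [[-0.922, 0.283, -0.263, 0.353], [-0.386, -0.661, 0.643, 0.57], [0.008, 0.694, 0.72, 0.699], [0.0, 0.0, 0.0, 1.0]] 0.01712953063163365 [[386.73370590244843, 0.0, 254.30952056851336], [0.0, 386.73370590244843, 193.39641305521286], [0.0, 0.0, 1.0]]
{'time': 0.1, 'q': array([-1.25489528e+00,  2.64683766e-01,  1.60522998e+00,  1.57937398e-05,
        1.27373107e+00, -3.68936959e-02]), 'joint_vel': array([ 8.19421112e-04, -2.11271249e-03, -2.67765919e-03,  6.63442814e-05,
       -1.01385417e-03, -5.47045999e-04]), 'joint_torque': array([ 5.75695085e-04, -5.16704750e+01, -3.68590057e+01,  2.79807682e-05,
        6.33088377e-03, -1.87391862e-05]), 'tool_pos': array([ 0.23302741, -0.63279136,  0.23008656]), 'tcp_rot': array([-3.09084080e+00, -5.50935067e-01,  4.24479066e-04]), 'wrist_force': array([ 1.67966972,  0.40703443, -0.72594626]), 'torque': array([ 0.01556795,  0.04018444, -0.01607668]), 'grip_force': 0.0, 'width': 1.001804390125889} {'mtx': array([[302.32797988,   0.        , 254.91135265],
       [  0.        , 302.32797988, 186.65779061],
       [  0.        ,   0.        ,   1.        ]]), 'k1': -0.04906440031133065, 'T_tool_cam': array([[ 3.36158394e-04,  9.60594837e-01,  2.77952238e-01,
         7.01880840e-02],
       [ 9.99999896e-01, -2.37398738e-04, -3.88967393e-04,
         5.93226859e-05],
       [-3.07654559e-04,  2.77952340e-01, -9.60594817e-01,
        -1.43492493e-01],
       [ 0.00000000e+00,  0.00000000e+00,  0.00000000e+00,
         1.00000000e+00]])}
```

View pics/top0.png

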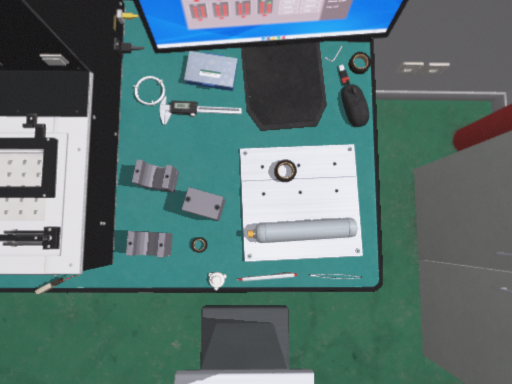

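View pics/side0.png

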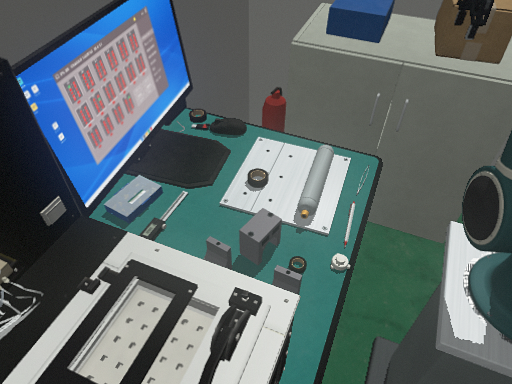

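Top view: plate at right-centre, with corners near (240,148) and (360,258). The scribed line is at row ~180, the cylinder at (303,230) with its port at left, and the big tape at (285,171) on the plate. There are three saddles: (204,205) upright, (154,176) and (149,244) apparently legs up. Small tape at (199,244), valve head at (217,281), caliper at (200,109).

```bash
python3 - <<'E'
from h import *
from scipy import ndimage as ni
f=np.load("top0.npz");im,d,T=f["im"],f["d"],f["T"];c=bot.calibration("top")
P=cloud(d,c,T)
print("bench z",np.median(P[255:275,160:200,2]), "plate z",np.median(P[205:212,260:330,2]))
for n,(u,v) in dict(corTL=(240,148),corTR=(356,146),corBR=(361,258),corBL=(243,260)).items(): print(n,onplane(c,T,(u,v),.008).round(3))
z=P[...,2]
sub=np.zeros_like(z,bool);sub[85:290,122:375]=1
for lo,name in ((.014,"low"),(.06,"hi")):
    L,n=ni.label((z>lo)&sub)
    for i in range(1,n+1):
        m=L==i
        if m.sum()<25: continue
        q=P[m];r=cv2.minAreaRect(q[:,:2].astype(np.float32)*1000)
        ys,xs=np.where(m);print(name,(int(xs.mean()),int(ys.mean())),m.sum(),"c",np.round(r[0],0),"sz",np.round(r[1],0),"ang",round(r[2],1),"z50/95",np.percentile(q[:,2],[50,95]).round(3))
# line: dark pixels
g=cv2.cvtColor(im,cv2.COLOR_RGB2GRAY)
cr=cv2.resize(im[85:290,120:375],None,fx=3,fy=2.9,interpolation=cv2.INTER_CUBIC);save("crop1.png",cr[:600])
E
```

```text
bench z 0.0008817673638943369 plate z 0.008391856627138594
corTL [[0.674 0.01  0.008]]
corTR [[ 0.681 -0.274  0.008]]
corBR [[ 0.411 -0.277  0.008]]
corBL [[0.407 0.001 0.008]]
low (223, 85) 53 c [652.  15.] sz [374.  56.] ang 14.1 z50/95 [0.023 0.027]
low (265, 93) 220 c [651. -11.] sz [ 83. 364.] ang 74.7 z50/95 [0.015 0.017]
low (294, 86) 31 c [ 827. -124.] sz [27. 13.] ang 83.9 z50/95 [0.015 0.016]
low (309, 98) 368 c [662. -73.] sz [ 77. 413.] ang 60.0 z50/95 [0.015 0.017]
low (355, 104) 765 c [ 630. -170.] sz [ 92. 461.] ang 56.0 z50/95 [0.027 0.035]
low (183, 106) 283 c [641.  66.] sz [373.  65.] ang 31.2 z50/95 [0.016 0.019]
low (262, 106) 37 c [777. -46.] sz [23. 20.] ang 4.9 z50/95 [0.015 0.018]
low (273, 105) 33 c [779. -72.] sz [22. 17.] ang 51.0 z50/95 [0.016 0.018]
low (289, 112) 181 c [628. -48.] sz [ 69. 332.] ang 62.9 z50/95 [0.015 0.017]
low (265, 117) 93 c [612. -38.] sz [ 40. 301.] ang 84.4 z50/95 [0.015 0.017]
low (154, 175) 1030 c [557. 112.] sz [287.  69.] ang 64.8 z50/95 [0.048 0.083]
low (284, 170) 269 c [617. -98.] sz [52. 52.] ang 47.3 z50/95 [0.026 0.029]
low (203, 203) 943 c [521.  58.] sz [155.  60.] ang 67.8 z50/95 [0.082 0.084]
low (303, 229) 2054 c [ 476. -130.] sz [ 46. 255.] ang 3.7 z50/95 [0.05  0.055]
low (147, 243) 1042 c [443. 125.] sz [254.  53.] ang 87.7 z50/95 [0.049 0.083]
low (216, 279) 106 c [365.  61.] sz [29. 26.] ang 31.5 z50/95 [0.018 0.023]
hi (138, 171) 219 c [529. 129.] sz [290.  50.] ang 54.1 z50/95 [0.081 0.084]
hi (167, 176) 202 c [593. 169.] sz [15. 51.] ang 79.0 z50/95 [0.081 0.084]
hi (202, 202) 903 c [521.  58.] sz [155.  60.] ang 67.7 z50/95 [0.082 0.084]
hi (130, 242) 230 c [445. 125.] sz [254.  51.] ang 88.5 z50/95 [0.081 0.084]
hi (161, 244) 204 c [442.  91.] sz [187.  50.] ang 88.4 z50/95 [0.081 0.084]
```

View pics/crop1.png

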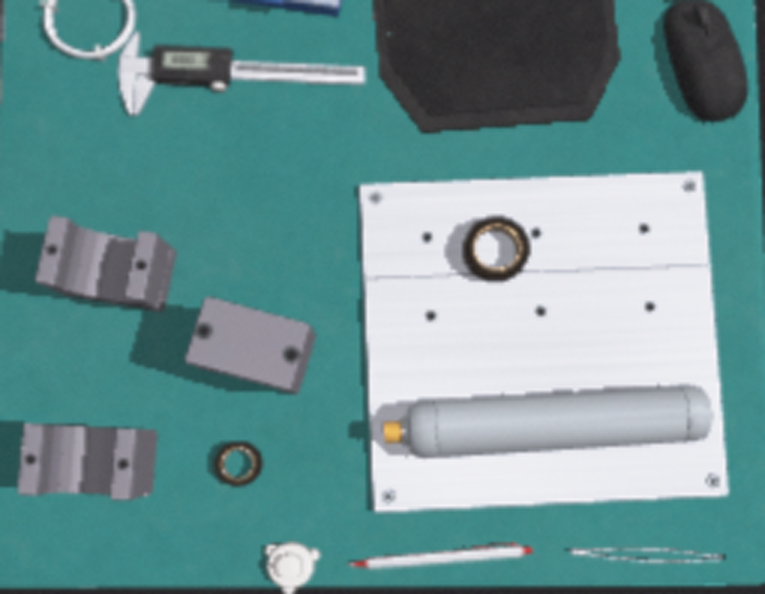

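```bash
cat >> h.py <<'E'
def go(x,y,z,psi=None,s=None):
    s=s or bot.read_state();M=R.from_rotvec(s["tcp_rot"]).as_matrix()
    d=M.T@(np.array([x,y,z])-s["tool_pos"])*100
    p=np.degrees(np.arctan2(M[1,0],M[0,0]));return d.round(1).tolist(),"twist",None if psi is None else round(p-psi,1)
E
python3 - <<'E'
from h import *
f=np.load("top0.npz");im,d,T=f["im"],f["d"],f["T"];c=bot.calibration("top");P=cloud(d,c,T)
g=cv2.cvtColor(im,cv2.COLOR_RGB2GRAY).astype(float)
H=[]
for x,y in [(427,237),(536,233),(644,228),(430,316),(541,311),(650,307)]:
    u,v=int(120+x/3),int(85+y/2.9);w=np.clip(200-g[v-3:v+5,u-3:u+5],0,None)
    yy,xx=np.mgrid[v-3:v+5,u-3:u+5];H.append(((xx*w).sum()/w.sum(),(yy*w).sum()/w.sum()))
W=onplane(c,T,H,.008);print(W.round(4))
M=np.array([[33,88],[33,0],[33,-88],[-33,88],[-33,0],[-33,-88]])/1000
A,_=cv2.estimateAffinePartial2D(M.astype(np.float32),W[:,:2].astype(np.float32));print(A,np.degrees(np.arctan2(A[1,0],A[0,0])), (M@A[:,:2].T+A[:,2]-W[:,:2]).round(4))
# cylinder
q=P[215:245,255:355].reshape(-1,3);q=q[q[:,2]>.047];k=np.polyfit(q[:,1],q[:,0],1);print("cyl",k,np.degrees(np.arctan(-k[0])),q[:,1].min(),q[:,1].max())
t=P[155:188,270:302].reshape(-1,3);t=t[(t[:,2]>.022)&(t[:,2]<.033)];print("tape",cv2.minEnclosingCircle(t[:,:2].astype(np.float32)))
for n,(v0,v1,u0,u1) in dict(B1=(155,195,125,180),U=(185,225,178,227),B2=(228,260,122,175)).items():
    t=P[v0:v1,u0:u1].reshape(-1,3);t=t[(t[:,2]>.078)&(t[:,2]<.088)];m=np.median(t[:,:2],0)
    t=t[np.hypot(*(t[:,:2]-m).T)<.065]
    print(n,cv2.minAreaRect(t[:,:2].astype(np.float32)*1000))
t=P[235:255,188:210].reshape(-1,3);t=t[(t[:,2]>.006)];print("small",t[:,:2].min(0),t[:,:2].max(0))
E
```

```text
[[ 0.6294 -0.0433  0.008 ]
 [ 0.6301 -0.1277  0.008 ]
 [ 0.6378 -0.219   0.008 ]
 [ 0.5636 -0.046   0.008 ]
 [ 0.5676 -0.1341  0.008 ]
 [ 0.5718 -0.2221  0.008 ]]
[[ 0.99620661 -0.04964908  0.60004348]
 [ 0.04964908  0.99620661 -0.13204373]] 2.8531543164813455 [[-0.0008  0.0006]
 [ 0.0028 -0.0027]
 [-0.0005  0.001 ]
 [-0.0008  0.    ]
 [-0.0004  0.0004]
 [-0.0003  0.0007]]
cyl [-0.06593926  0.46743001] 3.772580132935192 -0.2515781337058434 -0.0030153817213823646
tape ((0.617893397808075, -0.09741109609603882), 0.02682102844119072)
B1 ((598.5364379882812, 201.85630798339844), (80.77665710449219, 51.276092529296875), 79.70689392089844)
U ((534.70703125, 90.71115112304688), (80.03880310058594, 51.9623908996582), 74.31620788574219)
B2 ((446.84747314453125, 211.6903533935547), (79.66484832763672, 51.28150939941406), 88.14323425292969)
small [ 0.42544356 -0.00301538] [0.46431222 0.12271142]
```

```bash
python3 - <<'E'
from h import *
print(go(.585,-.10,.25,90))
E
```

```text
([51.4, -37.8, -1.9], 'twist', np.float64(-69.8))
```

Request:
step_arm --pt "8.5 51.4 -37.8 -1.9 -70" --pt "8.5 51.4 -37.8 -1.9 -70" --pt "8.5 51.4 -37.8 -1.9 -70" --pt "8.5 51.4 -37.8 -1.9 -70" --pt "8.5 51.4 -37.8 -1.9 -70" --pt "8.5 51.4 -37.8 -1.9 -70" --pt "8.5 51.4 -37.8 -1.9 -70" --pt "8.5 51.4 -37.8 -1.9 -70" --pt "8.5 51.4 -37.8 -1.9 -70" --pt "8.5 51.4 -37.8 -1.9 -70" --pt "8.5 51.4 -37.8 -1.9 -70" --pt "8.5 51.4 -37.8 -1.9 -70" --pt "8.5 51.4 -37.8 -1.9 -70" --pt "8.5 51.4 -37.8 -1.9 -70" --pt "8.5 51.4 -37.8 -1.9 -70" --pt "8.5 51.4 -37.8 -1.9 -70"

```text
time: 1.7
tool_pos: [0.5842, -0.1018, 0.2497]
tcp_rot: [-2.217, -2.225, 0.002]
wrist_force: [0.0, 0.4, 0.6]
width: 0.999
grip_force: 0.0
```

```bash
python3 - <<'E'
from h import *
im,d,c,T=cam("wrist");np.savez("w1.npz",im=im,d=d,T=T);save("w1.png",im)
P=cloud(d,c,T);t=P.reshape(-1,3)
k=(abs(t[:,2]-.027)<.005)&(np.hypot(t[:,0]-.617,t[:,1]+.097)<.07);q=t[k][:,:2].astype(np.float32)
(x,y),r=cv2.minEnclosingCircle(q);print(x,y,r,k.sum(),bot.read_state()["tool_pos"],go(x,y,.02,90))
E
```

```text
0.614681601524353 -0.09570075571537018 0.027292048558592796 895 [ 0.58414776 -0.10216461  0.24989421] ([0.6, 3.1, 23.0], 'twist', np.float64(0.1))
```

View pics/w1.png

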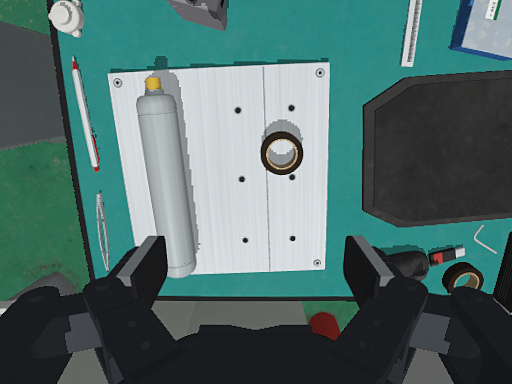

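Wrist view: the tape is at (282,152). The six bolt holes are clear, at columns ~242 and ~292 and rows ~108, 178 and 239. I'm going down for the tape now.

Request:
step_arm --pt "8.5 0.6 3.1 5 0" --pt "8.5 0.6 3.1 10 0" --pt "8.5 0.6 3.1 15 0" --pt "8.5 0.6 3.1 20 0" --pt "8.5 0.6 3.1 22 0" --pt "8.5 0.6 3.1 23.4 0" --pt "8.5 0.6 3.1 23.4 0" --pt "4.5 0.6 3.1 23.4 0" --pt "4.5 0.6 3.1 23.4 0" --pt "4.5 0.6 3.1 23.4 0" --pt "4.5 0.6 3.1 23.4 0" --pt "4.5 0.6 3.1 23.4 0" --pt "4.5 0.6 3.1 23.4 0" --pt "4.5 0.6 3.1 18 0" --pt "4.5 0.6 3.1 14 0" --pt "4.5 0.6 3.1 14 0" --force 30

```text
time: 3.35
tool_pos: [0.6226, -0.0961, 0.1202]
tcp_rot: [2.207, 2.216, 0.015]
wrist_force: [2.0, 0.0, 0.0]
width: 0.589
grip_force: 31.5
```

```bash
python3 - <<'E'
from h import *
print(bot.read_state()["width"],go(.668,.065,.007,90))
f=np.load("w1.npz");im,T=f["im"],f["T"];c=bot.calibration("wrist")
g=cv2.cvtColor(im,cv2.COLOR_RGB2GRAY).astype(float);H=[]
for u,v in [(291,107),(292,177),(293,238),(238,110),(242,179),(245,240)]:
    w=np.clip(150-g[v-5:v+6,u-5:u+6],0,None);yy,xx=np.mgrid[v-5:v+6,u-5:u+6];H.append(((xx*w).sum()/w.sum(),(yy*w).sum()/w.sum()))
print(np.round(H,1).tolist())
W=onplane(c,T,H,.008)[:,:2];M=np.array([[33,88],[33,0],[33,-88],[-33,88],[-33,0],[-33,-88]])/1000
A,_=cv2.estimateAffinePartial2D(M.astype(np.float32),W.astype(np.float32));print(A,np.degrees(np.arctan2(A[1,0],A[0,0])),(M@A[:,:2].T+A[:,2]-W).round(4).tolist())
E
```

```text
0.588701787958331 ([16.1, 4.4, 11.3], 'twist', np.float64(0.2))
[[291.0, 107.7], [290.9, 175.7], [292.2, 238.1], [237.5, 109.9], [241.4, 178.9], [244.9, 239.9]]
[[ 1.00202578 -0.04771814  0.59862016]
 [ 0.04771814  1.00202578 -0.13056026]] 2.726461055894246 [[-0.0003, 0.0002], [0.0009, -0.0012], [-0.0001, 0.0004], [-0.0003, 0.0001], [-0.0002, 0.0003], [-0.0, 0.0003]]
```

Request:
step_arm --pt "4.5 5 2 0 0" --pt "4.5 10 4 0 0" --pt "4.5 16.1 5.3 0 0" --pt "4.5 16.1 5.3 0 0" --pt "4.5 16.1 5.3 4 0" --pt "4.5 16.1 5.3 8 0" --pt "4.5 16.1 5.3 9.6 0" --pt "4.5 16.1 5.3 9.9 0" --pt "4.5 16.1 5.3 10.1 0" --pt "4.5 16.1 5.3 10.1 0" --pt "6.8 16.1 5.3 10.1 0" --pt "6.8 16.1 5.3 10.1 0" --pt "6.8 16.1 5.3 10.1 0" --pt "6.8 16.1 5.3 10.1 0" --pt "6.8 16.1 5.3 6 0" --pt "6.8 16.1 5.3 0 0" --pt "6.8 16.1 5.3 -8 0" --pt "6.8 16.1 5.3 -12 0" --pt "6.8 16.1 5.3 -12 0" --pt "6.8 16.1 5.3 -12 0"

```text
time: 5.35
tool_pos: [0.6722, 0.0665, 0.2385]
tcp_rot: [2.211, 2.22, 0.015]
wrist_force: [0.3, -0.0, 1.2]
width: 0.797
grip_force: 0.0
```

```bash
python3 - <<'E'
from h import *
im,d,c,T=cam("wrist");save("w2.png",im);P=cloud(d,c,T).reshape(-1,3)
k=(abs(P[:,2]-.019)<.005)&(np.hypot(P[:,0]-.668,P[:,1]-.065)<.06)
print(cv2.minEnclosingCircle(P[k][:,:2].astype(np.float32)),k.sum(),bot.read_state()["tool_pos"],go(.42,-.135,.15,3))
E
```

```text
((0.6676815748214722, 0.06550900638103485), 0.027664201334118843) 907 [0.67044495 0.06635945 0.23469571] ([-20.0, -25.2, 8.3], 'twist', np.float64(87.2))
```

View pics/w2.png

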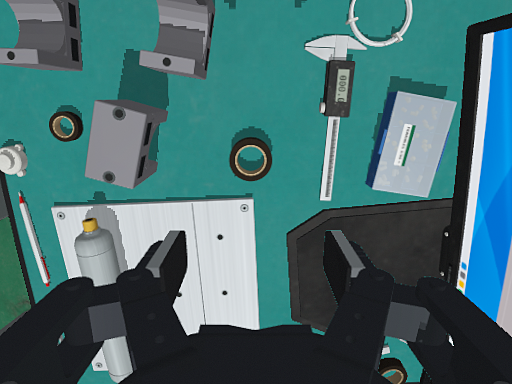

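The tape lies flat on the bench at (250,157), clear of the plate. Next I go behind the cylinder.

Request:
step_arm --pt "8.5 -5 -5 3 8" --pt "8.5 -20 -25.2 8.3 87" --pt "8.5 -20 -25.2 8.3 87" --pt "8.5 -20 -25.2 8.3 87" --pt "8.5 -20 -25.2 8.3 87" --pt "8.5 -20 -25.2 8.3 87" --pt "8.5 -20 -25.2 8.3 87" --pt "8.5 -20 -25.2 8.3 87" --pt "8.5 -20 -25.2 8.3 87" --pt "8.5 -20 -25.2 8.3 87" --pt "8.5 -20 -25.2 8.3 87" --pt "8.5 -20 -25.2 8.3 87" --pt "8.5 -20 -25.2 8.3 87" --pt "8.5 -20 -25.2 8.3 87" --pt "8.5 -20 -25.2 8.3 87"

```text
time: 6.9
tool_pos: [0.4171, -0.1347, 0.1472]
tcp_rot: [-3.14, -0.09, 0.0]
wrist_force: [0.0, -0.0, 0.6]
width: 0.999
grip_force: 0.0
```

```bash
cat >> h.py <<'E'
def cyl(name,x0):
    "axis of the cylinder in plate-line coordinates, from points near its crest"
    im,d,c,T=cam(name);P=cloud(d,c,T).reshape(-1,3)
    L=np.array([.599,-.131]);a=np.radians(2.75)
    Q=(P[:,:2]-L)@np.array([[np.cos(a),-np.sin(a)],[np.sin(a),np.cos(a)]])
    k=(P[:,2]>.038)&(P[:,2]<.06)&(abs(Q[:,1])<.13)&(abs(Q[:,0]-x0)<.05);Q=Q[k];z=P[k,2]
    from scipy.optimize import least_squares
    f=lambda p:np.hypot(Q[:,0]-p[0]-p[1]*Q[:,1],z-p[2])-.023
    r=least_squares(f,[x0,0,.031],loss="soft_l1",f_scale=.001).x
    print(name,"x off line mm",r[0]*1e3,"skew deg",np.degrees(r[1]),"zc",r[2],"y range",np.percentile(Q[:,1],[.5,99.5]).round(4),k.sum());return im
E
python3 - <<'E'
from h import *
s=bot.read_state();print(s["tool_pos"],go(.42,-.135,.01,2.75))
cyl("top",-.12);cyl("wrist",-.12)
E
```

```text
[ 0.41709172 -0.1346571   0.14719284] ([0.3, 0.1, 13.7], 'twist', np.float64(0.5))
top x off line mm -122.75233879366922 skew deg -1.0046043421120467 zc 0.030664330739168532 y range [-0.1175  0.1248] 1549
wrist x off line mm -124.45929787831204 skew deg -0.9962757147541477 zc 0.031463889053327386 y range [-0.1149  0.1247] 15509
```

Request:
step_arm --pt "8.5 0.3 0.2 5 0.5" --pt "8.5 0.3 0.2 10 0.5" --pt "8.5 0.3 0.2 12.5 0.5" --pt "8.5 0.3 0.2 13.7 0.5" --pt "8.5 0.3 0.2 13.7 0.5" --pt "8.5 0.3 0.2 13.7 0.5"

```text
time: 7.6
tool_pos: [0.4214, -0.137, 0.0114]
tcp_rot: [3.14, 0.075, 0.003]
wrist_force: [0.5, -0.7, -0.6]
width: 0.995
grip_force: 0.0
```

Request:
step_arm --pt "8.5 0.4 0 0 0" --pt "8.5 0.8 0 0 0" --pt "8.5 1.2 0 0 0" --pt "8.5 1.5 0 0 0" --pt "8.5 1.8 0 0 0" --pt "8.5 2.1 0 0 0" --pt "8.5 2.4 0 0 0" --pt "8.5 2.8 0 0 0" --pt "8.5 3.2 0 0 0" --pt "8.5 3.7 0 0 0" --pt "8.5 4.2 0 0 0" --pt "8.5 4.7 0 0 0" --pt "8.5 5.2 0 0 0" --pt "8.5 5.6 0 0 0" --pt "8.5 6 0 0 0" --pt "8.5 6.4 0 0 0" --pt "8.5 6.7 0 0 0" --pt "8.5 6.9 0 0 0" --pt "8.5 7 0 0 0" --pt "8.5 7 0 0 0"

```text
time: 9.6
tool_pos: [0.4902, -0.1332, 0.0103]
tcp_rot: [3.141, 0.074, -0.0]
wrist_force: [0.3, 0.3, 0.1]
width: 0.993
grip_force: 0.0
```

```bash
python3 - <<'E'
from h import *
s=bot.read_state();print(s["tool_pos"],s["wrist_force"],go(.42,-.135,.01,2.75))
cyl("top",-.07);cyl("wrist",-.07)
E
```

```text
[ 0.4901975  -0.13324201  0.0102802 ] [0.28228598 0.33411439 0.11136736] ([-7.0, -0.2, 0.0], 'twist', np.float64(-0.0))
top x off line mm -71.16724258769496 skew deg -1.00646075814965 zc 0.03042686916159326 y range [0.0259 0.1251] 678
wrist x off line mm -73.2904181535771 skew deg -1.0344282065812347 zc 0.031743063265521516 y range [-0.0915  0.097 ] 56821
```

Request:
step_arm --pt "8.5 0.4 0 0 0" --pt "8.5 0.8 0 0 0" --pt "8.5 1.2 0 0 0" --pt "8.5 1.6 0 0 0" --pt "8.5 2.0 0 0 0" --pt "8.5 2.4 0 0 0" --pt "8.5 2.8 0 0 0" --pt "8.5 3.2 0 0 0" --pt "8.5 3.6 0 0 0" --pt "8.5 4.0 0 0 0" --pt "8.5 4.4 0 0 0" --pt "8.5 4.7 0 0 0" --pt "8.5 5 0 0 0" --pt "8.5 5.2 0 0 0" --pt "8.5 5.4 0 0 0" --pt "8.5 5.6 0 0 0" --pt "8.5 5.8 0 0 0" --pt "8.5 6 0 0 0" --pt "8.5 6.2 0 0 0" --pt "8.5 6.4 0 0 0"

```text
time: 11.7
tool_pos: [0.5542, -0.1302, 0.0103]
tcp_rot: [-3.141, -0.074, 0.0]
wrist_force: [-0.2, -0.9, 0.5]
width: 0.995
grip_force: 0.1
```

```bash
python3 - <<'E'
from h import *
s=bot.read_state();print(s["tool_pos"],s["wrist_force"])
cyl("top",-.01);cyl("wrist",-.01)
E
```

```text
[ 0.55419462 -0.13019655  0.01026475] [-0.20637186 -0.93186188  0.46092214]
top x off line mm -8.828839968901361 skew deg -0.4423701892962932 zc 0.03046973586252881 y range [0.0331 0.1266] 600
wrist x off line mm -9.484182504279616 skew deg -0.9140735827949376 zc 0.031720707792464935 y range [-0.092   0.0976] 56700
```

Request:
step_arm --pt "8.5 0.1 0 0 0" --pt "8.5 0.2 0 0 0" --pt "8.5 0.25 0 0 0" --pt "8.5 0.3 0 0 0" --pt "8.5 0.35 0 0 0" --pt "8.5 0.4 0 0 0" --pt "8.5 0.45 0 0 0" --pt "8.5 0.5 0 0 0" --pt "8.5 0.55 0 0 0" --pt "8.5 0.6 0 0 0" --pt "8.5 0.65 0 0 0" --pt "8.5 0.7 0 0 0" --pt "8.5 0.75 0 0 0" --pt "8.5 0.8 0 0 0" --pt "8.5 0.8 0 0 0" --pt "8.5 0.8 0 0 0"

```text
time: 13.4
tool_pos: [0.5621, -0.1299, 0.0103]
tcp_rot: [3.141, 0.074, 0.0]
wrist_force: [-0.7, 0.6, -0.3]
width: 0.993
grip_force: 0.0
```

```bash
python3 - <<'E'
from h import *
s=bot.read_state();print(s["tool_pos"],s["wrist_force"])
im=cyl("wrist",-.01);save("w3.png",im)
E
```

```text
[ 0.56213813 -0.12986348  0.01032463] [-0.67986768  0.63827749 -0.28501821]
wrist x off line mm -2.3638560096606565 skew deg -0.9127575548375885 zc 0.03174277687575682 y range [-0.092   0.0975] 56589
```

View pics/w3.png

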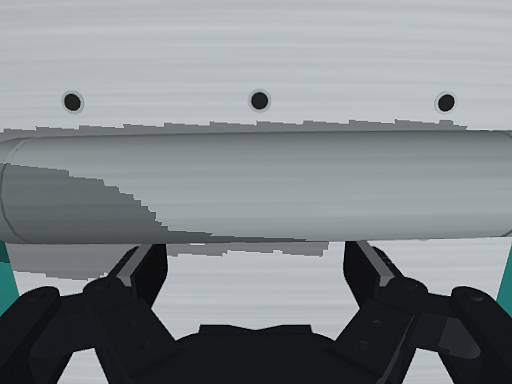

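The view shows the cylinder just short of the line and skewed about 0.9°. Its edge runs from (60,137) to (500,130), against the hole row at 102/100/103. A slow push at mid-height only rolls it, so I'll nudge its left end just above mid-height, where it binds and turns.

Request:
step_arm --pt "8.5 -1 0 0 0" --pt "8.5 -2 0 0 0" --pt "0 -2 0 -3.1 0" --pt "0 -2 -5 -3.1 0" --pt "0 -2 -9.7 -3.1 0" --pt "0 -2 -9.7 -3.1 0" --pt "0 -2 -9.7 -3.1 0" --pt "0 -2 -9.7 -3.1 0" --pt "0 -1 -9.7 -3.1 0" --pt "0 -0.5 -9.7 -3.1 0" --pt "0 -0.3 -9.7 -3.1 0" --pt "0 -0.1 -9.7 -3.1 0" --pt "0 0 -9.7 -3.1 0" --pt "0 0.1 -9.7 -3.1 0" --pt "0 0.2 -9.7 -3.1 0" --pt "0 0.3 -9.7 -3.1 0" --pt "0 0.3 -9.7 -3.1 0"

```text
time: 15.15
tool_pos: [0.5605, -0.0328, 0.0413]
tcp_rot: [3.141, 0.075, 0.0]
wrist_force: [-0.2, 0.5, 0.9]
width: 0.006
grip_force: 0.0
```

```bash
python3 - <<'E'
from h import *
s=bot.read_state();print(s["tool_pos"],s["wrist_force"])
cyl("wrist",-.0);cyl("top",0)
E
```

```text
[ 0.56052544 -0.03275854  0.04132226] [-0.15849437  0.51148649  0.88404754]
wrist x off line mm -1.9962165230675584 skew deg -1.2109861575348144 zc 0.031577754493622275 y range [-0.0241  0.1268] 25163
top x off line mm -0.6326880208263308 skew deg -1.0434480096691674 zc 0.03082682686243561 y range [-0.117  -0.0355] 612
```

Request:
step_arm --pt "0 0.1 0 0 0" --pt "0 0.2 0 0 0" --pt "0 0.3 0 0 0" --pt "0 0.35 0 0 0"

```text
time: 15.65
tool_pos: [0.5637, -0.0326, 0.0421]
tcp_rot: [-3.141, -0.074, 0.001]
wrist_force: [-4.1, 0.6, 8.0]
width: 0.0
grip_force: 4.3
```

```bash
python3 - <<'E'
from h import *
s=bot.read_state();print(s["tool_pos"],s["wrist_force"])
cyl("wrist",-.0)
E
```

```text
[ 0.56371767 -0.03260009  0.04207441] [-4.10929103  0.6022466   7.98973413]
wrist x off line mm -0.3468540369991615 skew deg -1.1924029320783553 zc 0.03157258396650139 y range [-0.025   0.1271] 24768
```

It still only rolls, now about 0.4 mm from the line with the same skew. I'll back off, lower below mid-height, and give the left end one short light tap to yaw it.

Request:
step_arm --pt "0 -1 0 0 0" --pt "0 -2 0 0 0" --pt "0 -2 0 1 0" --pt "0 -2 0 2.1 0" --pt "0 -2 0 2.1 0" --pt "0 -2 0 2.1 0" --pt "0 -0.6 0 2.1 0" --pt "0 -0.4 0 2.1 0" --pt "0 -1.2 0 2.1 0" --pt "0 -2 0 2.1 0" --pt "0 -2 0 2.1 0" --pt "0 -2 0 2.1 0" --pt "0 -2 0 2.1 0" --pt "0 -2 0 2.1 0"

```text
time: 17.1
tool_pos: [0.5442, -0.0336, 0.0205]
tcp_rot: [3.141, 0.074, 0.001]
wrist_force: [0.7, 0.3, 0.2]
width: 0.002
grip_force: 0.0
```

```bash
python3 - <<'E'
from h import *
s=bot.read_state();print(s["tool_pos"],s["wrist_force"])
cyl("wrist",-.0);cyl("top",0)
E
```

```text
[ 0.54418222 -0.03360972  0.02047919] [0.70602248 0.34673382 0.23610674]
wrist x off line mm 10.501311879766925 skew deg -0.9800915404074608 zc 0.03151380885143467 y range [-0.001   0.1273] 33134
top x off line mm 11.326093434460198 skew deg -0.4549621994691692 zc 0.03083541803001372 y range [-0.1172 -0.0373] 616
```

Request:
step_arm --pt "0 0 0 -5 0" --pt "0 0 0 -10 0" --pt "8.5 5 5 -15 0" --pt "8.5 10 10 -20 0" --pt "8.5 11.1 10.3 -23 0" --pt "8.5 11.1 10.3 -23 0" --pt "8.5 11.1 10.3 -23 0" --pt "8.5 11.1 10.3 -23 0" --pt "8.5 11.1 10.3 -23 0"

```text
time: 18.1
tool_pos: [0.6584, -0.1306, 0.2485]
tcp_rot: [-3.14, -0.075, 0.005]
wrist_force: [0.1, -0.1, -0.7]
width: 0.995
grip_force: 0.0
```

```bash
python3 - <<'E'
from h import *
s=bot.read_state();print(s["tool_pos"],go(.66,-.131,.01,2.75))
im=cyl("wrist",.011);save("w4.png",im);cyl("top",.011)
f=bot.calibration("wrist");T=cam("wrist")[3]
g=cv2.cvtColor(im,cv2.COLOR_RGB2GRAY);np.savez("w4.npz",im=im,T=T)
E
```

```text
[ 0.65839109 -0.13061364  0.24846052] ([0.2, 0.1, 23.8], 'twist', np.float64(-0.0))
wrist x off line mm 9.788808228979747 skew deg -0.18558563767328398 zc 0.03159371290910756 y range [-0.1138  0.1252] 6424
top x off line mm 11.399150062592726 skew deg 0.1440854271170107 zc 0.030640098489511092 y range [0.019 0.125] 739
```

View pics/w4.png

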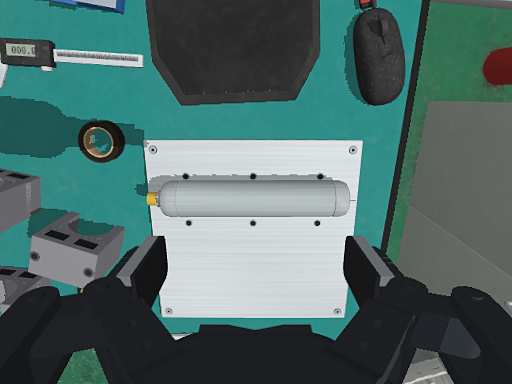

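Full view: the tap squared it, with skew now about −0.2° and the cylinder 10 mm past the line. I'll roll it back gently from the far side with both open fingertips.

Request:
step_arm --pt "8.5 0.2 0.1 5 0" --pt "8.5 0.2 0.1 10 0" --pt "8.5 0.2 0.1 15 0" --pt "8.5 0.2 0.1 20 0" --pt "8.5 0.2 0.1 23 0" --pt "8.5 0.2 0.1 23.8 0" --pt "8.5 0.2 0.1 23.8 0" --pt "8.5 -0.4 0.1 23.8 0" --pt "8.5 -0.8 0.1 23.8 0" --pt "8.5 -1.1 0.1 23.8 0" --pt "8.5 -1.3 0.1 23.8 0" --pt "8.5 -1.45 0.1 23.8 0" --pt "8.5 -1.6 0.1 23.8 0" --pt "8.5 -1.75 0.1 23.8 0" --pt "8.5 -1.9 0.1 23.8 0" --pt "8.5 -2.05 0.1 23.8 0" --pt "8.5 -2.15 0.1 23.8 0" --pt "8.5 -2.25 0.1 23.8 0" --pt "8.5 -2.25 0.1 23.8 0" --pt "8.5 -2.25 0.1 23.8 0"

```text
time: 20.25
tool_pos: [0.6372, -0.1333, 0.0122]
tcp_rot: [-3.141, -0.074, 0.0]
wrist_force: [0.4, 0.7, 0.3]
width: 0.995
grip_force: 0.0
```

```bash
python3 - <<'E'
from h import *
s=bot.read_state();print(s["tool_pos"],s["wrist_force"])
cyl("top",.0);cyl("side",0)
E
```

```text
[ 0.63716008 -0.13326384  0.01220105] [0.37616582 0.67221903 0.3355317 ]
top x off line mm 4.974646583624066 skew deg -0.020600459106602673 zc 0.03049812093281214 y range [-0.1151  0.1281] 657
side x off line mm 3.407911594186365 skew deg -0.09469254169026724 zc 0.030106171334670032 y range [-0.1091  0.1231] 1139
```

Request:
step_arm --pt "8.5 -0.1 0 0 0" --pt "8.5 -0.2 0 0 0" --pt "8.5 -0.25 0 0 0" --pt "8.5 -0.3 0 0 0" --pt "8.5 -0.35 0 0 0" --pt "8.5 -0.35 0 0 0" --pt "8.5 -0.35 0 0 0"

```text
time: 21.05
tool_pos: [0.6336, -0.1334, 0.0122]
tcp_rot: [-3.141, -0.074, 0.0]
wrist_force: [-0.0, -0.3, 0.4]
width: 0.995
grip_force: 0.0
```

Request:
step_arm --pt "8.5 1 0 0 0" --pt "8.5 2.5 0 0 0" --pt "8.5 2.5 0 -5 0" --pt "8.5 2.5 0 -10 0" --pt "8.5 2.5 0 -15 0" --pt "8.5 2.5 0 -20 0" --pt "8.5 2.5 0 -20 0" --pt "8.5 2.5 0 -20 0" --pt "8.5 2.5 0 -20 0"

```text
time: 21.95
tool_pos: [0.6583, -0.132, 0.211]
tcp_rot: [-3.14, -0.075, 0.003]
wrist_force: [-0.1, -0.3, -0.7]
width: 0.998
grip_force: 0.0
```

```bash
python3 - <<'E'
from h import *
im=cyl("wrist",.0);cyl("top",0)
c=bot.calibration("wrist");T=cam("wrist")[3];np.savez("w5.npz",im=im,T=T)
# project model holes, re-fit plate
K=np.array(c["mtx"]);a=np.radians(2.75);Rm=np.array([[np.cos(a),-np.sin(a)],[np.sin(a),np.cos(a)]])
M=np.array([[33,88],[33,0],[33,-88],[-33,88],[-33,0],[-33,-88]])/1000
W=np.c_[M@Rm.T+[.599,-.131],np.full(6,.008)]
p=(W-T[:3,3])@T[:3,:3];x=np.c_[p[:,0]/-p[:,2],p[:,1]/p[:,2]];x*=1+c["k1"]*(x**2).sum(1,keepdims=True)
uv=x@np.diag([K[0,0],K[1,1]])+K[:2,2]
g=cv2.cvtColor(im,cv2.COLOR_RGB2GRAY).astype(float);H=[]
for u,v in uv.round().astype(int):
    w=np.clip(100-g[v-6:v+7,u-6:u+7],0,None);yy,xx=np.mgrid[v-6:v+7,u-6:u+7];H.append(((xx*w).sum()/w.sum(),(yy*w).sum()/w.sum()))
print(uv.round(1).tolist(),np.round(H,1).tolist());V=onplane(c,T,H,.008)[:,:2];print(((V-W[:,:2])@Rm*1e3).round(1))
print(go(.535,.091,.20,74.3))
E
```

```text
wrist x off line mm -0.1399828654818616 skew deg -0.22343925530998945 zc 0.031637812680300734 y range [-0.1142  0.1256] 7644
top x off line mm 1.2804180664503906 skew deg 0.4887699351138501 zc 0.03044039611582486 y range [0.0244 0.1261] 697
[[177.6, 182.6], [251.7, 182.5], [325.9, 182.5], [181.5, 233.4], [251.9, 233.5], [322.3, 233.4]] [[176.9, 183.8], [251.0, 183.9], [325.1, 184.0], [181.0, 237.0], [250.8, 237.0], [321.1, 237.0]]
[[-1.6  1. ]
 [-1.6  0.8]
 [-1.8  0.8]
 [-4.9  1. ]
 [-4.7  1.3]
 [-4.9  1.1]]
([-11.2, -22.8, 1.0], 'twist', np.float64(-71.6))
```

```bash
cat >> h.py <<'E'
def holes(im,c,T,L=(.599,-.131),deg=2.75):
    K=np.array(c["mtx"]);a=np.radians(deg);Rm=np.array([[np.cos(a),-np.sin(a)],[np.sin(a),np.cos(a)]])
    M=np.array([[33,88],[33,0],[33,-88],[-33,88],[-33,0],[-33,-88]])/1000
    W=np.c_[M@Rm.T+L,np.full(6,.008)]
    p=(W-T[:3,3])@T[:3,:3];x=np.c_[p[:,0]/-p[:,2],p[:,1]/p[:,2]];x*=1+c["k1"]*(x**2).sum(1,keepdims=True)
    uv=x@np.diag([K[0,0],K[1,1]])+K[:2,2];g=cv2.cvtColor(im,cv2.COLOR_RGB2GRAY).astype(float);H=[]
    for u,v in uv.round().astype(int):
        q=g[v-6:v+7,u-6:u+7];w=np.clip(60-q,0,None)+1e-9;yy,xx=np.mgrid[v-6:v+7,u-6:u+7];H.append(((xx*w).sum()/w.sum(),(yy*w).sum()/w.sum()))
    print(uv.round(1).tolist(),np.round(H,1).tolist());V=onplane(c,T,H,.008)[:,:2];print(((V-W[:,:2])@Rm*1e3).round(1).tolist())
E
python3 - <<'E'
from h import *
im,d,c,T=cam("wrist");holes(im,c,T);cyl("wrist",0);print(bot.read_state()["tool_pos"],T[:3,3])
cr=cv2.resize(im[140:280,130:370],None,fx=3.3,fy=3.3,interpolation=cv2.INTER_CUBIC);save("w6.png",cr)
E
```

```text
[[177.6, 182.6], [251.7, 182.6], [325.8, 182.6], [181.5, 233.5], [251.9, 233.6], [322.3, 233.5]] [[176.9, 183.1], [251.0, 183.2], [326.0, 183.5], [182.0, 233.0], [252.0, 234.0], [322.0, 233.0]]
[[-0.6, 0.9], [-0.7, 0.8], [-1.1, -0.2], [0.6, -0.6], [-0.6, -0.2], [0.7, 0.4]]
wrist x off line mm -0.12380863095539035 skew deg -0.21051988871683724 zc 0.03164680150184581 y range [-0.1141  0.1251] 7692
[ 0.6578884  -0.13203529  0.21023294] [ 0.7282763  -0.12880739  0.3528058 ]
```

View pics/w6.png

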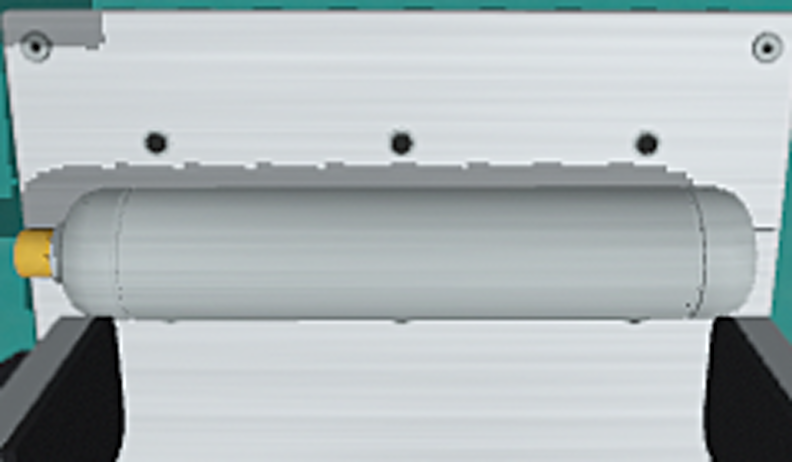

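The crop shows the cylinder square and centred on the line, which comes out at (755,229) beside the end. The far hole row matches the model within 1 mm. Next is the upright saddle.

Request:
step_arm --pt "8.5 0 0 -3 -8" --pt "8.5 -11.2 -22.8 -4 -71.6" --pt "8.5 -11.2 -22.8 -4 -71.6" --pt "8.5 -11.2 -22.8 -4 -71.6" --pt "8.5 -11.2 -22.8 -4 -71.6" --pt "8.5 -11.2 -22.8 -4 -71.6" --pt "8.5 -11.2 -22.8 -4 -71.6" --pt "8.5 -11.2 -22.8 -4 -71.6" --pt "8.5 -11.2 -22.8 -4 -71.6" --pt "8.5 -11.2 -22.8 -4 -71.6" --pt "8.5 -11.2 -22.8 -4 -71.6" --pt "8.5 -11.2 -22.8 -4 -71.6" --pt "8.5 -11.2 -22.8 -4 -71.6"

```text
time: 23.5
tool_pos: [0.5361, 0.09, 0.2521]
tcp_rot: [-2.505, -1.896, 0.0]
wrist_force: [-0.6, -0.0, -0.4]
width: 0.997
grip_force: 0.0
```

```bash
cat >> h.py <<'E'
def rect(name,x,y,r,lo,hi):
    im,d,c,T=cam(name);P=cloud(d,c,T).reshape(-1,3)
    k=(P[:,2]>lo)&(P[:,2]<hi)&(np.hypot(P[:,0]-x,P[:,1]-y)<r)
    b=cv2.minAreaRect(P[k][:,:2].astype(np.float32)*1000);print(name,b,k.sum(),"z",np.median(P[k,2]));return im,b
E
python3 - <<'E'
from h import *
im,b=rect("wrist",.535,.091,.065,.078,.09)
print(bot.read_state()["tool_pos"],go(b[0][0]/1e3,b[0][1]/1e3,.05,74.3))
E
```

```text
wrist ((532.4151611328125, 93.31280517578125), (79.71194458007812, 52.1982536315918), 74.25527954101562) 3601 z 0.08290164395403898
[0.53610523 0.08998697 0.25213376] ([0.2, -0.4, 20.2], 'twist', np.float64(-0.0))
```

Request:
step_arm --pt "8.5 0.2 -0.4 5 0" --pt "8.5 0.2 -0.4 10 0" --pt "8.5 0.2 -0.4 15 0" --pt "8.5 0.2 -0.4 18 0" --pt "8.5 0.2 -0.4 19.9 0" --pt "8.5 0.2 -0.4 19.9 0" --pt "8.5 0.2 -0.4 19.9 0" --pt "4 0.2 -0.4 19.9 0" --pt "4 0.2 -0.4 19.9 0" --pt "4 0.2 -0.4 19.9 0" --pt "4 0.2 -0.4 19.9 0" --pt "4 0.2 -0.4 19.9 0" --pt "4 0.2 -0.4 19.9 0" --pt "4 0.2 -0.4 16 0" --pt "4 0.2 -0.4 12 0" --pt "4 0.2 -0.4 8 0" --pt "4 0.2 -0.4 7 0" --pt "4 0.2 -0.4 7 0" --pt "4 0.2 -0.4 7 0" --force 40

```text
time: 25.45
tool_pos: [0.5317, 0.093, 0.1807]
tcp_rot: [-2.503, -1.897, 0.003]
wrist_force: [-0.1, 1.0, -1.4]
width: 0.6
grip_force: 43.4
```

```bash
cat >> h.py <<'E'
def station(y,L=(.5985,-.1305),deg=2.75):
    a=np.radians(deg);return L[0]-np.sin(a)*y,L[1]+np.cos(a)*y
E
python3 - <<'E'
from h import *
s=bot.read_state();print(s["tool_pos"],s["width"]);x,y=station(-.088);print(x,y,go(x,y,.18,2.75))
E
```

```text
[0.53165872 0.09304659 0.18074801] 0.5997688166684951
0.6027220753098783 -0.21839865801067565 ([-28.1, 15.3, 0.1], 'twist', np.float64(71.6))
```

Request:
step_arm --pt "4 -5 3 0 8" --pt "4 -28.1 15.3 0 71.6" --pt "4 -28.1 15.3 0 71.6" --pt "4 -28.1 15.3 0 71.6" --pt "4 -28.1 15.3 0 71.6" --pt "4 -28.1 15.3 0 71.6" --pt "4 -28.1 15.3 0 71.6" --pt "4 -28.1 15.3 0 71.6" --pt "4 -28.1 15.3 0 71.6" --pt "4 -28.1 15.3 0 71.6" --pt "4 -28.1 15.3 0 71.6" --pt "4 -28.1 15.3 0 71.6" --pt "4 -28.1 15.3 0 71.6"

```text
time: 26.75
tool_pos: [0.6039, -0.2183, 0.1817]
tcp_rot: [-3.14, -0.076, 0.001]
wrist_force: [0.1, 0.6, -1.7]
width: 0.598
grip_force: 43.4
```

```bash
python3 - <<'E'
from h import *
s=bot.read_state();x,y=station(-.088);print(s["tool_pos"],go(x,y,.061,2.75));im=cam("wrist")[0];save("w7.png",im)
E
```

```text
[ 0.60387729 -0.21830102  0.1817359 ] ([-0.1, 0.0, 12.1], 'twist', np.float64(0.0))
```

View pics/w7.png

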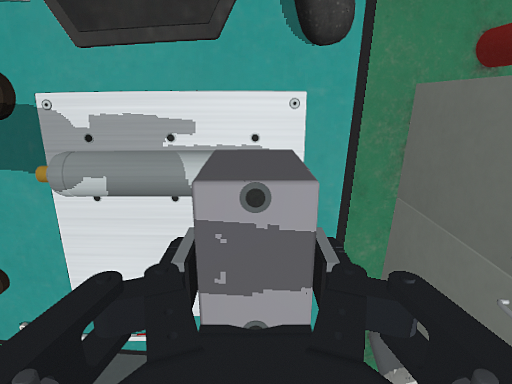

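The saddle is held level and square, with the station hole visible at (255,138). I'm lowering it.

Request:
step_arm --pt "4 -0.1 0 3 0" --pt "4 -0.1 0 6 0" --pt "4 -0.1 0 8 0" --pt "4 -0.1 0 9.5 0" --pt "4 -0.1 0 10.5 0" --pt "4 -0.1 0 11.2 0" --pt "4 -0.1 0 11.6 0" --pt "4 -0.1 0 11.9 0" --pt "4 -0.1 0 12.1 0" --pt "4 -0.1 0 12.1 0" --pt "4 -0.1 0 12.1 0"

```text
time: 27.9
tool_pos: [0.6039, -0.219, 0.0634]
tcp_rot: [3.14, 0.074, 0.002]
wrist_force: [-2.3, 1.9, 6.9]
width: 0.6
grip_force: 44.3
```

Request:
step_arm --pt "6.5 0 0 0 0" --pt "6.5 0 0 0 0" --pt "6.5 0 0 0 0" --pt "6.5 0 0 -3 0" --pt "6.5 0 0 -8 0" --pt "6.5 0 0 -12 0" --pt "6.5 0 0 -17 0" --pt "6.5 0 0 -17 0" --pt "6.5 0 0 -17 0" --pt "6.5 0 0 -17 0"

```text
time: 28.9
tool_pos: [0.6024, -0.2185, 0.23]
tcp_rot: [-3.14, -0.074, 0.003]
wrist_force: [0.2, -1.0, 0.8]
width: 0.763
grip_force: 0.0
```

```bash
cat >> h.py <<'E'
def saddle(name,y,lo=.083,hi=.097):
    x0,y0=station(y);im,b=rect(name,x0,y0,.065,lo,hi);a=np.radians(2.75)
    e=np.array(b[0])/1e3-(x0,y0);print("err plate mm",np.round(1e3*e@np.array([[np.cos(a),-np.sin(a)],[np.sin(a),np.cos(a)]]),1));return im
E
python3 - <<'E'
from h import *
print(bot.read_state()["tool_pos"]);im=saddle("wrist",-.088);cyl("wrist",0);saddle("top",-.088)
cr=np.vstack([im[60:360]]);save("w8.png",cr)
print(go(.4468,.2117,.25,88))
E
```

```text
[ 0.60238816 -0.21848452  0.22995418]
wrist ((603.45751953125, -217.88400268554688), (79.59913635253906, 52.123538970947266), 2.7546472549438477) 4336 z 0.09086837808980702
err plate mm [0.8 0.5]
wrist x off line mm 0.16766335609989771 skew deg -0.5587380028613607 zc 0.0314467403348825 y range [-0.0967  0.1269] 5839
top ((604.425537109375, -219.91455078125), (79.82337951660156, 52.18535232543945), 3.17533802986145) 709 z 0.09015797837084394
err plate mm [ 1.6 -1.6]
([-13.5, -43.7, -2.0], 'twist', np.float64(-85.3))
```

View pics/w8.png

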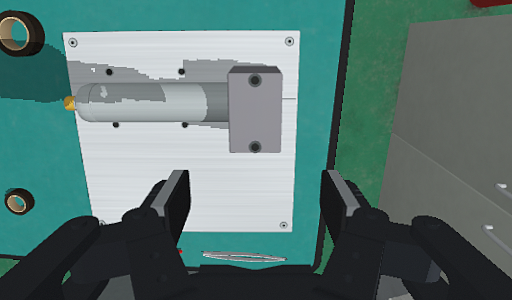

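Top face at 0.0908 m, so the first saddle is seated, with hole error under 1 mm. Now the first upside-down saddle.

Request:
step_arm --pt "7.8 -13.5 -43.7 -2 -85.3" --pt "7.8 -13.5 -43.7 -2 -85.3" --pt "7.8 -13.5 -43.7 -2 -85.3" --pt "7.8 -13.5 -43.7 -2 -85.3" --pt "7.8 -13.5 -43.7 -2 -85.3" --pt "7.8 -13.5 -43.7 -2 -85.3" --pt "7.8 -13.5 -43.7 -2 -85.3" --pt "7.8 -13.5 -43.7 -2 -85.3" --pt "7.8 -13.5 -43.7 -2 -85.3" --pt "7.8 -13.5 -43.7 -2 -85.3" --pt "7.8 -13.5 -43.7 -2 -85.3" --pt "7.8 -13.5 -43.7 -2 -85.3" --pt "7.8 -13.5 -43.7 -2 -85.3" --pt "7.8 -13.5 -43.7 -2 -85.3" --pt "7.8 -13.5 -43.7 -2 -85.3"

```text
time: 30.55
tool_pos: [0.4479, 0.2104, 0.2511]
tcp_rot: [-2.263, -2.18, 0.0]
wrist_force: [-0.4, -0.2, 0.4]
width: 0.911
grip_force: 0.0
```

```bash
python3 - <<'E'
from h import *
im,b=rect("wrist",.4468,.2117,.065,.076,.09);save("w9.png",im)
print(bot.read_state()["tool_pos"],go(b[0][0]/1e3,b[0][1]/1e3,.007,b[2] if b[2]>45 else b[2]+90))
E
```

```text
wrist ((444.2151184082031, 212.7705841064453), (80.50237274169922, 51.5300178527832), 87.01274871826172) 1349 z 0.08272480510738905
[0.44792399 0.21051899 0.25119331] ([0.2, -0.4, 24.4], 'twist', np.float64(0.9))
```

View pics/w9.png

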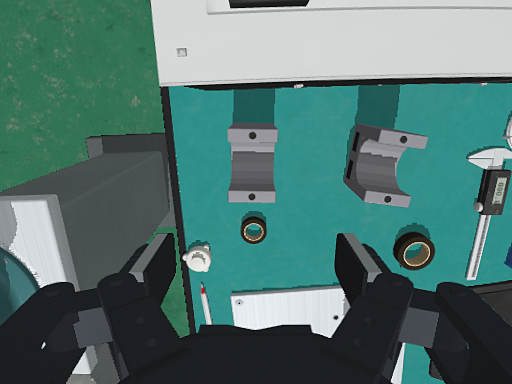

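Request:
step_arm --pt "7.8 0.2 -0.4 5 0.9" --pt "7.8 0.2 -0.4 10 0.9" --pt "7.8 0.2 -0.4 15 0.9" --pt "7.8 0.2 -0.4 20 0.9" --pt "7.8 0.2 -0.4 23 0.9" --pt "7.8 0.2 -0.4 24.3 0.9" --pt "7.8 0.2 -0.4 24.3 0.9" --pt "7.8 0.2 -0.4 24.3 0.9" --pt "4 0.2 -0.4 24.3 0.9" --pt "4 0.2 -0.4 24.3 0.9" --pt "4 0.2 -0.4 24.3 0.9" --pt "4 0.2 -0.4 24.3 0.9" --pt "4 0.2 -0.4 24.3 0.9" --pt "4 0.2 -0.4 24.3 0.9" --pt "4 0.2 -0.4 21 0.9" --pt "4 0.2 -0.4 18 0.9" --pt "4 0.2 -0.4 18 0.9" --pt "4 0.2 -0.4 18 0.9"

```text
time: 32.4
tool_pos: [0.4443, 0.2138, 0.0723]
tcp_rot: [2.276, 2.164, 0.004]
wrist_force: [1.0, -0.4, -1.3]
width: 0.595
grip_force: 43.1
```

```bash
python3 - <<'E'
from h import *
s=bot.read_state();print(s["tool_pos"],s["width"],s["wrist_force"],go(.480,.048,.010,92.75))
E
```

```text
[0.44432942 0.21380976 0.0723029 ] 0.5953345668002694 [ 0.95459992 -0.44248422 -1.30278183] ([-16.4, 4.4, 6.2], 'twist', np.float64(-5.6))
```

Request:
step_arm --pt "4 -4 1 0 -2" --pt "4 -8 2 0 -4" --pt "4 -12 3 0 -5.6" --pt "4 -16.4 4.4 0 -5.6" --pt "4 -16.4 4.4 0 -5.6" --pt "4 -16.4 4.4 2 -5.6" --pt "4 -16.4 4.4 4 -5.6" --pt "4 -16.4 4.4 5.5 -5.6" --pt "4 -16.4 4.4 6.2 -5.6" --pt "4 -16.4 4.4 6.2 -5.6" --pt "6.5 -16.4 4.4 6.2 -5.6" --pt "6.5 -16.4 4.4 6.2 -5.6" --pt "6.5 -16.4 4.4 6.2 -5.6" --pt "6.5 -16.4 4.4 6.2 -5.6" --pt "6.5 -16.4 4.4 2 -5.6" --pt "6.5 -16.4 4.4 -3 -5.6" --pt "6.5 -16.4 4.4 -8 -5.6" --pt "6.5 -16.4 4.4 -12 -5.6" --pt "6.5 -16.4 4.4 -12 -5.6"

```text
time: 34.3
tool_pos: [0.4842, 0.0478, 0.1985]
tcp_rot: [2.162, 2.267, 0.015]
wrist_force: [0.9, -0.7, 0.7]
width: 0.759
grip_force: 0.0
```

Request:
step_arm --pt "0 5 0 0 0" --pt "0 7 0 0 0" --pt "0 7 0 0 0" --pt "0 7 0 0 0" --pt "0 7 0 0 0" --pt "0 7 0 0 0"

```text
time: 34.9
tool_pos: [0.4759, 0.1166, 0.1908]
tcp_rot: [-2.169, -2.272, 0.001]
wrist_force: [-0.1, 0.3, -0.7]
width: -0.001
grip_force: 0.0
```

```bash
python3 - <<'E'
from h import *
im,b=rect("wrist",.480,.047,.065,.076,.09);print(bot.read_state()["tool_pos"],go(.4798,.113,.070,92.75))
E
```

```text
wrist ((474.5609436035156, 79.86943054199219), (50.727542877197266, 14.235297203063965), 2.4773426055908203) 756 z 0.08269516755693485
[0.47598272 0.1166051  0.19098511] ([-0.4, 0.4, 12.1], 'twist', np.float64(-0.1))
```

Request:
step_arm --pt "0 0 0 5 0" --pt "0 0 0 9 0" --pt "0 0 0 12.1 0" --pt "0 0 0 12.1 0" --pt "0 -1 0 12.1 0" --pt "0 -2 0 12.1 0" --pt "0 -2.5 0 12 0" --pt "0 -3.2 0 11.8 0" --pt "0 -3.9 0 11.6 0" --pt "0 -4.6 0 11.3 0" --pt "0 -5.3 0 11.1 0" --pt "0 -6 0 10.8 0" --pt "0 -6.5 0 10.6 0"

```text
time: 36.25
tool_pos: [0.4882, 0.0568, 0.0962]
tcp_rot: [2.167, 2.265, 0.031]
wrist_force: [-5.5, 17.5, 37.2]
width: -0.005
grip_force: 16.3
```

```bash
python3 - <<'E'
from h import *
s=bot.read_state();print(s["tool_pos"],s["wrist_force"]);a=cam("side")[0];b=cam("wrist")[0]
save("w10.png",np.hstack([a[100:384,100:],b[100:384,112:]])[:, :800])
E
```

```text
[0.48817473 0.05682896 0.09619321] [-5.530732   17.50863375 37.24887905]
```

View pics/w10.png

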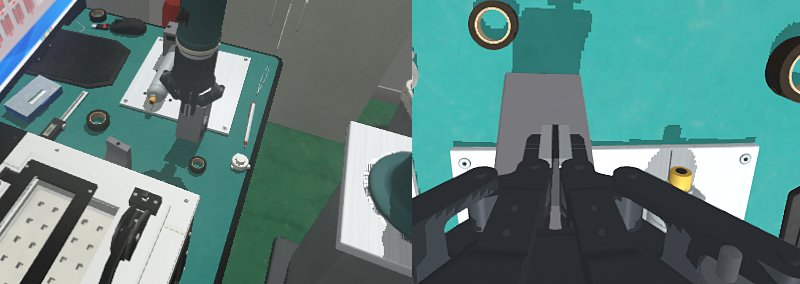

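Request:
step_arm --pt "0 -0.2 0 -0.9 0" --pt "0 -0.8 0 -1.3 0" --pt "0 -1.4 0 -1.6 0" --pt "0 -2 0 -1.8 0" --pt "0 -2.6 0 -2 0"

```text
time: 36.85
tool_pos: [0.4807, 0.0254, 0.1059]
tcp_rot: [2.168, 2.272, 0.001]
wrist_force: [0.4, 0.3, 0.4]
width: -0.0
grip_force: 0.1
```

```bash
python3 - <<'E'
from h import *
s=bot.read_state();print(s["tool_pos"],s["wrist_force"])
im,d,c,T=cam("side");P=cloud(d,c,T).reshape(-1,3)
k=(P[:,2]>.012)&(P[:,0]>.43)&(P[:,0]<.53)&(P[:,1]>-.1)&(P[:,1]<.12);Q=P[k]
for y in np.arange(-.1,.12,.01):
    m=abs(Q[:,1]-y)<.005
    if m.sum()>3: print(round(y,3),m.sum(),Q[m][:,2].min().round(3),np.median(Q[m][:,2]).round(3),Q[m][:,2].max().round(3))
E
```

```text
[0.48072052 0.02543771 0.10586075] [0.39032565 0.3118071  0.35516166]
-0.04 4 0.054 0.063 0.065
-0.03 16 0.041 0.06 0.491
-0.02 176 0.041 0.487 0.496
-0.01 297 0.024 0.483 0.494
-0.0 148 0.022 0.488 0.494
0.01 204 0.018 0.485 0.494
0.02 383 0.013 0.204 0.494
0.03 752 0.018 0.202 0.495
0.04 1590 0.036 0.197 0.495
0.05 1178 0.041 0.315 0.494
0.06 2497 0.054 0.327 0.494
0.07 197 0.056 0.358 0.498
0.08 1259 0.409 0.48 0.498
0.09 2150 0.012 0.459 0.496
0.1 111 0.012 0.453 0.469
0.11 8 0.012 0.013 0.014
```

Request:
step_arm --pt "0 0 0 -5 0" --pt "0 0 0 -10 0" --pt "8 0 0 -12 0" --pt "8 0 0 -12 0" --pt "8 0 0 -12 0" --pt "8 0 0 -12 0"

```text
time: 37.5
tool_pos: [0.4785, 0.0263, 0.2226]
tcp_rot: [-2.166, -2.271, 0.005]
wrist_force: [-0.3, 0.1, -0.4]
width: 0.679
grip_force: 0.0
```

```bash
python3 - <<'E'
from h import *
im,d,c,T=cam("wrist");save("w11.png",im);P=cloud(d,c,T)
im,b=rect("wrist",.48,-.02,.08,.06,.1);print(bot.read_state()["tool_pos"]);cyl("top",0)
E
```

```text
wrist ((473.18975830078125, 23.294715881347656), (51.52951431274414, 14.184648513793945), 0.19255046546459198) 981 z 0.08247802865126158
[0.47872024 0.02638951 0.22279032]
top x off line mm 1.7116530291072964 skew deg 0.12792339285497023 zc 0.031020729860640014 y range [-0.105   0.0934] 892
```

View pics/w11.png

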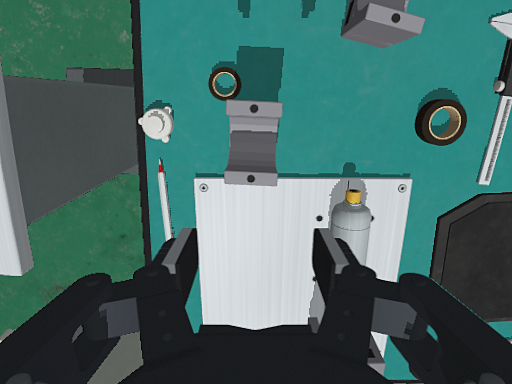

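The view shows the saddle fell back, legs up, at (253,145); the finger slid down its face and jammed. This time I'll follow the arc, with the finger rising with the face.

Request:
step_arm --pt "0 5 0 -1 0" --pt "0 9.2 -0.1 0 0" --pt "0 9.2 -0.1 5 0" --pt "0 9.2 -0.1 10 0" --pt "0 9.2 -0.1 15.2 0" --pt "0 9.2 -0.1 15.2 0" --pt "0 9.2 -0.1 15.2 0"

```text
time: 38.35
tool_pos: [0.4734, 0.1181, 0.0721]
tcp_rot: [-2.166, -2.272, 0.006]
wrist_force: [-0.3, -0.5, 0.8]
width: -0.003
grip_force: 0.0
```

Request:
step_arm --pt "0 -1 0 0 0" --pt "0 -1.8 0 0 0" --pt "0 -2.4 0 0 0" --pt "0 -3.1 0 -0.6 0" --pt "0 -3.9 0 -1.2 0" --pt "0 -4.6 0 -1.7 0" --pt "0 -5.3 0 -2.2 0" --pt "0 -6.1 0 -2.6 0" --pt "0 -6.9 0 -3.0 0" --pt "0 -7.7 0 -3.3 0" --pt "0 -8.6 0 -3.6 0" --pt "0 -9.4 0 -3.7 0" --pt "0 -10.3 0 -3.8 0" --pt "0 -11.2 0 -3.8 0" --pt "0 -12.1 0 -3.8 0"

```text
time: 39.85
tool_pos: [0.4806, -0.0033, 0.1111]
tcp_rot: [-2.168, -2.273, 0.0]
wrist_force: [1.2, 0.7, 0.4]
width: -0.004
grip_force: 0.0
```

Request:
step_arm --pt "0 0 0 -5 0" --pt "0 4 0 -10 0" --pt "8 4 0 -11 0" --pt "8 4 0 -11 0" --pt "8 4 0 -11 0" --pt "8 4 0 -11 0"

```text
time: 40.45
tool_pos: [0.4776, 0.0369, 0.2193]
tcp_rot: [-2.167, -2.271, 0.004]
wrist_force: [-0.0, 0.3, 0.8]
width: 0.682
grip_force: 0.0
```

```bash
python3 - <<'E'
from h import *
im,d,c,T=cam("wrist");save("w12.png",im)
im,b=rect("wrist",.475,.0,.10,.05,.1);print(bot.read_state()["tool_pos"]);cyl("top",0)
P=cloud(d,c,T).reshape(-1,3);k=(abs(P[:,0]-.474)<.02)&(abs(P[:,1])<.12)&(P[:,2]>.012)
for y in np.arange(-.1,.12,.01):
    m=k&(abs(P[:,1]-y)<.005)
    if m.sum()>3: print(round(y,3),m.sum(),np.percentile(P[m][:,2],[5,50,95]).round(3))
E
```

```text
wrist ((472.0398254394531, 37.20873260498047), (51.92879104614258, 93.51625061035156), 2.4882352352142334) 3057 z 0.07629267116848121
[0.47751689 0.03688264 0.21914464]
top x off line mm 1.6292900909427785 skew deg 0.29081085150078206 zc 0.031031313902333754 y range [-0.0984  0.1237] 1138
-0.03 37 [0.07  0.072 0.073]
-0.02 284 [0.073 0.076 0.078]
-0.01 555 [0.061 0.069 0.076]
-0.0 450 [0.049 0.054 0.06 ]
0.01 224 [0.046 0.048 0.05 ]
0.03 238 [0.105 0.108 0.11 ]
0.04 569 [0.105 0.11  0.112]
0.05 8970 [0.1   0.304 0.312]
0.06 3371 [0.078 0.316 0.32 ]
0.07 497 [0.057 0.065 0.072]
0.08 354 [0.045 0.05  0.057]
0.11 827 [0.363 0.363 0.363]
```

```bash
python3 - <<'E'
from h import *
a=cam("side")[0];b=cam("wrist")[0]
save("w13.png",np.hstack([cv2.resize(a[140:300,100:300],None,fx=2,fy=2.4),b[:,112:]]))
E
```

```text
(no output)
```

View pics/w13.png

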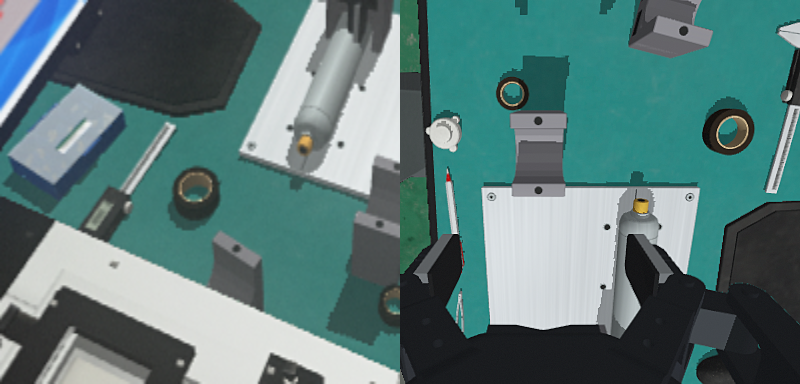

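The view shows it rocked back legs up at (540,150), because I stopped just short of the tipping point. I'll repeat and carry the arc further.

Request:
step_arm --pt "0 4 0 -1 0" --pt "0 8.1 0 0 0" --pt "0 8.1 0 5 0" --pt "0 8.1 0 10 0" --pt "0 8.1 0 14.8 0" --pt "0 8.1 0 14.8 0" --pt "0 8.1 0 14.8 0"

```text
time: 41.4
tool_pos: [0.4741, 0.1181, 0.0728]
tcp_rot: [-2.167, -2.272, 0.004]
wrist_force: [0.6, -0.6, 0.5]
width: -0.003
grip_force: 0.0
```

Request:
step_arm --pt "0 -1 0 0 0" --pt "0 -1.8 0 0 0" --pt "0 -2.4 0 0 0" --pt "0 -3.1 0 -0.6 0" --pt "0 -3.9 0 -1.2 0" --pt "0 -4.6 0 -1.7 0" --pt "0 -5.3 0 -2.2 0" --pt "0 -6.1 0 -2.6 0" --pt "0 -6.9 0 -3.0 0" --pt "0 -7.7 0 -3.3 0" --pt "0 -8.6 0 -3.6 0" --pt "0 -9.4 0 -3.7 0" --pt "0 -10.3 0 -3.8 0" --pt "0 -11.2 0 -3.8 0" --pt "0 -12.1 0 -3.7 0" --pt "0 -13 0 -3.6 0" --pt "0 -14 0 -3.5 0" --pt "0 -15 0 -3.3 0" --pt "0 -15.5 0 -3.2 0" --pt "0 -15.5 0 -3.2 0"

```text
time: 43.4
tool_pos: [0.4821, -0.0372, 0.105]
tcp_rot: [-2.169, -2.272, 0.001]
wrist_force: [0.4, 0.4, 1.2]
width: 0.001
grip_force: 0.0
```

Request:
step_arm --pt "0 0 0 -5 0" --pt "0 0 0 -10 0" --pt "8 4 0 -12 0" --pt "8 4 0 -12 0" --pt "8 4 0 -12 0" --pt "8 4 0 -12 0"

```text
time: 44.0
tool_pos: [0.4794, 0.0033, 0.2239]
tcp_rot: [-2.167, -2.273, 0.003]
wrist_force: [0.1, -0.3, 0.2]
width: 0.679
grip_force: 0.0
```

```bash
cat >> h.py <<'E'
def prof(name,x,y0=-.12,y1=.12,hw=.02):
    im,d,c,T=cam(name);P=cloud(d,c,T).reshape(-1,3);k=(abs(P[:,0]-x)<hw)&(P[:,2]>.012)&(P[:,2]<.15)
    for y in np.arange(y0,y1,.01):
        m=k&(abs(P[:,1]-y)<.005)
        if m.sum()>3: print(name,round(y,3),m.sum(),np.percentile(P[m][:,2],[5,50,95]).round(3))
    return im
E
python3 - <<'E'
from h import *
im,b=rect("wrist",.475,-.02,.09,.077,.1);print(bot.read_state()["tool_pos"]);cyl("top",0);prof("wrist",.474)
E
```

```text
wrist ((473.2040710449219, -24.035289764404297), (52.01750183105469, 82.06031799316406), 2.5753283500671387) 4304 z 0.08887203681367414
[0.47927448 0.00315984 0.2235628 ]
top x off line mm 1.6726393512694353 skew deg 0.16194217776066613 zc 0.03128352362833491 y range [-0.1083  0.0652] 406
wrist -0.07 15 [0.088 0.088 0.089]
wrist -0.06 349 [0.088 0.089 0.09 ]
wrist -0.05 376 [0.088 0.089 0.09 ]
wrist -0.04 381 [0.088 0.089 0.09 ]
wrist -0.03 385 [0.088 0.089 0.09 ]
wrist -0.02 402 [0.088 0.089 0.09 ]
wrist -0.01 417 [0.088 0.089 0.09 ]
wrist -0.0 423 [0.088 0.089 0.09 ]
wrist 0.01 437 [0.088 0.089 0.09 ]
wrist 0.02 551 [0.019 0.061 0.089]
wrist 0.11 26 [0.013 0.013 0.015]
```

Flip stage one worked: it now stands on its leg face on the plate, top at 0.088. Next I carry it back to the bench and tip it again.

```bash
python3 - <<'E'
from h import *
print(go(.4732,-.009,.045,92.6), R.from_rotvec(bot.read_state()["tcp_rot"]).as_matrix().round(3).tolist())
E
```

```text
([-1.2, -0.6, 17.9], 'twist', np.float64(0.1)) [[-0.047, 0.999, -0.003], [0.999, 0.047, -0.0], [0.0, -0.003, -1.0]]
```

Request:
step_arm --pt "7.5 -1.2 -0.6 5 0" --pt "7.5 -1.2 -0.6 10 0" --pt "7.5 -1.2 -0.6 15 0" --pt "7.5 -1.2 -0.6 17.9 0" --pt "7.5 -1.2 -0.6 17.9 0" --pt "7.5 -1.2 -0.6 17.9 0" --pt "4 -1.2 -0.6 17.9 0" --pt "4 -1.2 -0.6 17.9 0" --pt "4 -1.2 -0.6 17.9 0" --pt "4 -1.2 -0.6 17.9 0" --pt "4 -1.2 -0.6 17.9 0" --pt "4 -1.2 -0.6 16 0" --pt "4 -1.2 -0.6 14.5 0" --pt "4 2 -0.6 14.5 0" --pt "4 4 -0.6 14.5 0" --pt "4 6 -0.6 14.5 0" --pt "4 6 -0.6 14.5 0" --pt "4 6 -0.6 16.5 0" --pt "4 6 -0.6 18 0" --pt "4 6 -0.6 18.5 0"

```text
time: 46.15
tool_pos: [0.4704, 0.0627, 0.0407]
tcp_rot: [-2.167, -2.271, 0.004]
wrist_force: [-15.3, -1.1, 41.6]
width: 0.609
grip_force: 46.0
```

Request:
step_arm --pt "4 0 0 0.2 0" --pt "4 0 0 0.2 0" --pt "6.5 0 0 0.2 0" --pt "6.5 0 0 0.2 0" --pt "6.5 0 0 0.2 0" --pt "6.5 0 0 -4 0" --pt "6.5 0 0 -8 0" --pt "6.5 0 0 -12 0" --pt "6.5 0 0 -15 0" --pt "0 5 0 -16 0" --pt "0 6 0 -16 0" --pt "0 6 0 -16 0" --pt "0 6 0 -16 0"

```text
time: 47.45
tool_pos: [0.468, 0.1226, 0.1991]
tcp_rot: [-2.166, -2.274, 0.004]
wrist_force: [-0.1, -0.8, -1.0]
width: 0.078
grip_force: 0.0
```

```bash
python3 - <<'E'
from h import *
im,b=rect("wrist",.475,.048,.09,.07,.1);print(go(.471,.118,.072,92.7));prof("wrist",.472)
E
```

```text
wrist ((471.1580810546875, 47.63728332519531), (51.59025573730469, 83.71721649169922), 3.0545716285705566) 1643 z 0.08080276990485297
([-0.4, 0.3, 12.7], 'twist', np.float64(0.0))
wrist 0.01 16 [0.08  0.081 0.082]
wrist 0.02 18 [0.08  0.081 0.082]
wrist 0.03 15 [0.08  0.081 0.082]
wrist 0.04 20 [0.08  0.081 0.082]
wrist 0.05 18 [0.08  0.081 0.082]
wrist 0.06 17 [0.08  0.081 0.082]
wrist 0.07 63 [0.08  0.081 0.082]
wrist 0.08 269 [0.08  0.081 0.082]
wrist 0.09 1010 [0.017 0.057 0.081]
wrist 0.1 6 [0.013 0.014 0.014]
wrist 0.11 36 [0.013 0.013 0.015]
```

Request:
step_arm --pt "0 -0.4 0.3 5 0" --pt "0 -0.4 0.3 10 0" --pt "0 -0.4 0.3 12.7 0" --pt "0 -0.4 0.3 12.7 0" --pt "0 -0.4 0.3 12.7 0"

```text
time: 48.05
tool_pos: [0.4715, 0.1185, 0.0729]
tcp_rot: [-2.169, -2.272, 0.003]
wrist_force: [1.3, 1.1, -0.3]
width: 0.004
grip_force: 0.0
```

Request:
step_arm --pt "0 -1 0 0 0" --pt "0 -1.8 0 0 0" --pt "0 -2.4 0 0 0" --pt "0 -3.1 0 -0.6 0" --pt "0 -3.9 0 -1.2 0" --pt "0 -4.6 0 -1.7 0" --pt "0 -5.3 0 -2.2 0" --pt "0 -6.1 0 -2.6 0" --pt "0 -6.9 0 -3.0 0" --pt "0 -7.7 0 -3.3 0" --pt "0 -8.6 0 -3.6 0" --pt "0 -9.4 0 -3.7 0" --pt "0 -10.3 0 -3.8 0" --pt "0 -11.2 0 -3.8 0" --pt "0 -12.1 0 -3.7 0" --pt "0 -13 0 -3.6 0" --pt "0 -14 0 -3.5 0" --pt "0 -15 0 -3.3 0" --pt "0 -15.7 0 -3.2 0" --pt "0 -15.7 0 -3.2 0"

```text
time: 50.05
tool_pos: [0.4792, -0.0385, 0.105]
tcp_rot: [-2.169, -2.272, 0.001]
wrist_force: [0.8, 0.5, 0.6]
width: -0.005
grip_force: 0.0
```

Request:
step_arm --pt "0 0 0 -5 0" --pt "0 0 0 -10 0" --pt "8 4 0 -12 0" --pt "8 4 0 -12 0" --pt "8 4 0 -12 0" --pt "8 4 0 -12 0"

```text
time: 50.65
tool_pos: [0.4765, 0.0022, 0.2239]
tcp_rot: [-2.167, -2.273, 0.003]
wrist_force: [-0.8, -0.7, -0.0]
width: 0.678
grip_force: 0.0
```

```bash
python3 - <<'E'
from h import *
im,b=rect("wrist",.475,-.02,.09,.077,.1);print(bot.read_state()["tool_pos"]);cyl("top",0);prof("wrist",.474)
a=b[2] if b[2]>45 else b[2]+90
print(go(b[0][0]/1e3,b[0][1]/1e3,.061,a),a)
E
```

```text
wrist ((472.102294921875, -22.095516204833984), (52.09987258911133, 80.33036041259766), 2.6126532554626465) 4320 z 0.09085174126740117
[0.47631057 0.00198779 0.22353853]
top x off line mm 1.2304792176385004 skew deg 0.0027663143903631894 zc 0.03130866002369873 y range [-0.108   0.1049] 585
wrist -0.06 247 [0.09  0.091 0.092]
wrist -0.05 375 [0.09  0.091 0.092]
wrist -0.04 384 [0.09  0.091 0.092]
wrist -0.03 403 [0.09  0.091 0.092]
wrist -0.02 404 [0.09  0.091 0.092]
wrist -0.01 423 [0.09  0.091 0.092]
wrist -0.0 440 [0.09  0.091 0.092]
wrist 0.01 438 [0.09  0.091 0.092]
wrist 0.02 620 [0.019 0.069 0.091]
wrist 0.1 4 [0.013 0.013 0.014]
wrist 0.11 25 [0.012 0.014 0.014]
([-2.4, -0.5, 16.3], 'twist', np.float64(0.1)) 92.61265325546265
```

Upright now, on the plate with its top at 0.091. I grasp it for the middle station.

Request:
step_arm --pt "7.5 -2.4 -0.5 5 0" --pt "7.5 -2.4 -0.5 10 0" --pt "7.5 -2.4 -0.5 15 0" --pt "7.5 -2.4 -0.5 16.2 0" --pt "7.5 -2.4 -0.5 16.2 0" --pt "7.5 -2.4 -0.5 16.2 0" --pt "4 -2.4 -0.5 16.2 0" --pt "4 -2.4 -0.5 16.2 0" --pt "4 -2.4 -0.5 16.2 0" --pt "4 -2.4 -0.5 16.2 0" --pt "4 -2.4 -0.5 16.2 0" --pt "4 -2.4 -0.5 16.2 0" --pt "4 -2.4 -0.5 12 0" --pt "4 -2.4 -0.5 8 0" --pt "4 -2.4 -0.5 4 0" --pt "4 -2.4 -0.5 4 0" --pt "4 -2.4 -0.5 4 0" --pt "4 -2.4 -0.5 4 0"

```text
time: 52.6
tool_pos: [0.4724, -0.0217, 0.184]
tcp_rot: [-2.167, -2.272, 0.002]
wrist_force: [-0.4, 0.7, -2.4]
width: 0.6
grip_force: 43.2
```

```bash
python3 - <<'E'
from h import *
s=bot.read_state();print(s["tool_pos"],s["width"],s["wrist_force"],go(*station(0),.18,2.75))
E
```

```text
[ 0.47240749 -0.02169525  0.18396039] 0.5997176486804703 [-0.40766058  0.71841652 -2.36724681] ([-11.5, 12.1, 0.4], 'twist', np.float64(90.0))
```

Request:
step_arm --pt "4 -11.5 12.1 0 90" --pt "4 -11.5 12.1 0 90" --pt "4 -11.5 12.1 0 90" --pt "4 -11.5 12.1 0 90" --pt "4 -11.5 12.1 0 90" --pt "4 -11.5 12.1 0 90" --pt "4 -11.5 12.1 0 90" --pt "4 -11.5 12.1 0 90" --pt "4 -11.5 12.1 0 90" --pt "4 -11.5 12.1 0 90" --pt "4 -11.5 12.1 0 90" --pt "4 -11.5 12.1 0 90" --pt "4 -11.5 12.1 0 90" --pt "4 -11.5 12.1 0 90"

```text
time: 54.0
tool_pos: [0.5993, -0.1308, 0.1841]
tcp_rot: [-3.14, -0.076, 0.003]
wrist_force: [0.7, 0.2, -2.3]
width: 0.601
grip_force: 43.1
```

```bash
python3 - <<'E'
from h import *
s=bot.read_state();print(s["tool_pos"],go(*station(0),.062,2.75))
E
```

```text
[ 0.5993275  -0.13083145  0.18412936] ([-0.1, -0.0, 12.2], 'twist', np.float64(0.0))
```

Request:
step_arm --pt "4 -0.1 0 3 0" --pt "4 -0.1 0 6 0" --pt "4 -0.1 0 8 0" --pt "4 -0.1 0 9.5 0" --pt "4 -0.1 0 10.5 0" --pt "4 -0.1 0 11.2 0" --pt "4 -0.1 0 11.7 0" --pt "4 -0.1 0 12 0" --pt "4 -0.1 0 12.2 0" --pt "4 -0.1 0 12.2 0" --pt "6.2 -0.1 0 12.2 0" --pt "6.2 -0.1 0 12.2 0" --pt "6.2 -0.1 0 12.2 0" --pt "6.2 -0.1 0 9 0" --pt "6.2 -0.1 0 5 0" --pt "6.2 -0.1 0 0 0" --pt "6.2 -0.1 0 -5 0" --pt "6.2 -0.1 0 -5 0" --pt "6.2 -0.1 0 -5 0"

```text
time: 55.9
tool_pos: [0.6003, -0.1314, 0.2378]
tcp_rot: [3.139, 0.074, 0.007]
wrist_force: [-0.5, -0.0, 0.0]
width: 0.728
grip_force: 0.0
```

```bash
python3 - <<'E'
from h import *
saddle("wrist",0);saddle("wrist",-.088);cyl("wrist",0);s=bot.read_state();print(s["tool_pos"],go(.5985,.2019,.25,79.7))
E
```

```text
wrist ((601.0997924804688, -148.84295654296875), (79.54037475585938, 93.0645751953125), 2.56416654586792) 4270 z 0.0908553521387962
err plate mm [  1.7 -18.4]
wrist ((602.549560546875, -199.16033935546875), (79.82955169677734, 90.67579650878906), 3.0736472606658936) 4276 z 0.09091976218472897
err plate mm [ 0.8 19.2]
wrist x off line mm 0.39559881766070193 skew deg -0.5070214557748558 zc 0.03153375704007247 y range [-0.1004  0.127 ] 4288
[ 0.59757126 -0.13072819  0.23287918] ([1.7, -33.2, -1.7], 'twist', np.float64(-77.0))
```

```bash
sed -i 's/rect(name,x0,y0,.065,lo,hi)/rect(name,x0,y0,.055,lo,hi)/' h.py; python3 - <<'E'
from h import *
saddle("wrist",0);saddle("wrist",-.088)
E
```

```text
wrist ((600.2713623046875, -128.4275665283203), (79.41455841064453, 52.172088623046875), 2.583519458770752) 4274 z 0.09087304270337651
err plate mm [1.9 2. ]
wrist ((603.5009155273438, -218.05914306640625), (80.04493713378906, 52.84769058227539), 2.678400993347168) 4344 z 0.09093418814562704
err plate mm [0.8 0.3]
```

Request:
step_arm --pt "7.8 1.7 -33.2 -1.7 -77" --pt "7.8 1.7 -33.2 -1.7 -77" --pt "7.8 1.7 -33.2 -1.7 -77" --pt "7.8 1.7 -33.2 -1.7 -77" --pt "7.8 1.7 -33.2 -1.7 -77" --pt "7.8 1.7 -33.2 -1.7 -77" --pt "7.8 1.7 -33.2 -1.7 -77" --pt "7.8 1.7 -33.2 -1.7 -77" --pt "7.8 1.7 -33.2 -1.7 -77" --pt "7.8 1.7 -33.2 -1.7 -77" --pt "7.8 1.7 -33.2 -1.7 -77" --pt "7.8 1.7 -33.2 -1.7 -77" --pt "7.8 1.7 -33.2 -1.7 -77"

```text
time: 57.45
tool_pos: [0.6002, 0.201, 0.252]
tcp_rot: [-2.414, -2.011, 0.001]
wrist_force: [-0.3, -0.1, 0.3]
width: 0.915
grip_force: 0.0
```

```bash
python3 - <<'E'
from h import *
im,b=rect("wrist",.5985,.2019,.065,.076,.09)
print(bot.read_state()["tool_pos"],go(b[0][0]/1e3,b[0][1]/1e3,.008,b[2] if b[2]>45 else b[2]+90))
E
```

```text
wrist ((596.5410766601562, 204.30154418945312), (79.79460906982422, 51.75957107543945), 80.07542419433594) 1358 z 0.08274734152935459
[0.6002068  0.20098561 0.25216672] ([0.3, -0.4, 24.4], 'twist', np.float64(-0.5))
```

Request:
step_arm --pt "7.8 0.3 -0.4 5 -0.5" --pt "7.8 0.3 -0.4 10 -0.5" --pt "7.8 0.3 -0.4 15 -0.5" --pt "7.8 0.3 -0.4 20 -0.5" --pt "7.8 0.3 -0.4 23 -0.5" --pt "7.8 0.3 -0.4 24.4 -0.5" --pt "7.8 0.3 -0.4 24.4 -0.5" --pt "7.8 0.3 -0.4 24.4 -0.5" --pt "4 0.3 -0.4 24.4 -0.5" --pt "4 0.3 -0.4 24.4 -0.5" --pt "4 0.3 -0.4 24.4 -0.5" --pt "4 0.3 -0.4 24.4 -0.5" --pt "4 0.3 -0.4 24.4 -0.5" --pt "4 0.3 -0.4 24.4 -0.5" --pt "4 0.3 -0.4 21 -0.5" --pt "4 0.3 -0.4 18 -0.5" --pt "4 0.3 -0.4 18 -0.5" --pt "4 0.3 -0.4 18 -0.5"

```text
time: 59.3
tool_pos: [0.5975, 0.2053, 0.0735]
tcp_rot: [2.402, 2.023, 0.004]
wrist_force: [0.1, -0.8, -2.2]
width: 0.599
grip_force: 43.1
```

```bash
python3 - <<'E'
from h import *
s=bot.read_state();print(s["tool_pos"],s["width"],s["wrist_force"],go(.476,.048,.010,92.75))
E
```

```text
[0.5975309  0.20530426 0.07345775] 0.5985998720975649 [ 0.0817225  -0.82023733 -2.21697677] ([-17.6, -9.3, 6.3], 'twist', np.float64(-12.5))
```

Request:
step_arm --pt "4 -4 -2 0 -5" --pt "4 -8 -4 0 -10" --pt "4 -12 -6 0 -12.5" --pt "4 -15 -8 0 -12.5" --pt "4 -17.6 -9.3 0 -12.5" --pt "4 -17.6 -9.3 0 -12.5" --pt "4 -17.6 -9.3 2 -12.5" --pt "4 -17.6 -9.3 4 -12.5" --pt "4 -17.6 -9.3 5.5 -12.5" --pt "4 -17.6 -9.3 6.3 -12.5" --pt "4 -17.6 -9.3 6.3 -12.5" --pt "6.5 -17.6 -9.3 6.3 -12.5" --pt "6.5 -17.6 -9.3 6.3 -12.5" --pt "6.5 -17.6 -9.3 6.3 -12.5" --pt "6.5 -17.6 -9.3 2 -12.5" --pt "6.5 -17.6 -9.3 -3 -12.5" --pt "6.5 -17.6 -9.3 -8 -12.5" --pt "6.5 -17.6 -9.3 -12 -12.5" --pt "6.5 -17.6 -9.3 -12 -12.5"

```text
time: 61.2
tool_pos: [0.4802, 0.0478, 0.1994]
tcp_rot: [2.162, 2.267, 0.015]
wrist_force: [1.3, 0.0, 0.9]
width: 0.761
grip_force: 0.0
```

Request:
step_arm --pt "0 5 0 0 0" --pt "0 7 0 0 0" --pt "0 7 0 0 0" --pt "0 7 0 0 0" --pt "0 7 0 0 0" --pt "0 7 0 0 0"

```text
time: 61.8
tool_pos: [0.4718, 0.1165, 0.1918]
tcp_rot: [-2.169, -2.272, 0.001]
wrist_force: [-0.3, 0.6, -0.7]
width: 0.002
grip_force: 0.0
```

```bash
python3 - <<'E'
from h import *
im,b=rect("wrist",.476,.047,.065,.076,.09);print(bot.read_state()["tool_pos"],go(b[0][0]/1e3-.002,.118,.072,92.75))
E
```

```text
wrist ((471.8692626953125, 79.29479217529297), (51.88426971435547, 14.068599700927734), 2.750542163848877) 765 z 0.08265439853001438
[0.47188563 0.11654258 0.19198524] ([0.2, -0.2, 12.0], 'twist', np.float64(-0.1))
```

Request:
step_arm --pt "0 0.2 -0.1 5 0" --pt "0 0.2 -0.1 10 0" --pt "0 0.2 -0.1 12 0" --pt "0 0.2 -0.1 12 0" --pt "0 0.2 -0.1 12 0"

```text
time: 62.35
tool_pos: [0.4712, 0.1189, 0.0726]
tcp_rot: [-2.169, -2.273, 0.0]
wrist_force: [0.1, 0.8, -0.3]
width: 0.002
grip_force: 0.0
```

Request:
step_arm --pt "0 -1 0 0 0" --pt "0 -1.8 0 0 0" --pt "0 -2.4 0 0 0" --pt "0 -3.1 0 -0.6 0" --pt "0 -3.9 0 -1.2 0" --pt "0 -4.6 0 -1.7 0" --pt "0 -5.3 0 -2.2 0" --pt "0 -6.1 0 -2.6 0" --pt "0 -6.9 0 -3.0 0" --pt "0 -7.7 0 -3.3 0" --pt "0 -8.6 0 -3.6 0" --pt "0 -9.4 0 -3.7 0" --pt "0 -10.3 0 -3.8 0" --pt "0 -11.2 0 -3.8 0" --pt "0 -12.1 0 -3.7 0" --pt "0 -13 0 -3.6 0" --pt "0 -14 0 -3.5 0" --pt "0 -15 0 -3.3 0" --pt "0 -15.7 0 -3.2 0" --pt "0 -15.7 0 -3.2 0"

```text
time: 64.35
tool_pos: [0.4781, -0.0385, 0.104]
tcp_rot: [-2.169, -2.272, 0.001]
wrist_force: [-0.0, 0.2, -0.3]
width: -0.003
grip_force: 0.0
```

Request:
step_arm --pt "0 0 0 -5 0" --pt "0 0 0 -10 0" --pt "8 4 0 -12 0" --pt "8 4 0 -12 0" --pt "8 4 0 -12 0" --pt "8 4 0 -12 0"

```text
time: 64.95
tool_pos: [0.4753, 0.0023, 0.2229]
tcp_rot: [-2.166, -2.273, 0.003]
wrist_force: [-0.6, 0.3, 0.2]
width: 0.679
grip_force: 0.0
```

```bash
python3 - <<'E'
from h import *
im,b=rect("wrist",.475,-.02,.09,.077,.1);x,y=np.array(b[0])/1e3;print(bot.read_state()["tool_pos"],go(x,y+.015,.045,92.7))
E
```

```text
wrist ((476.124267578125, -23.261600494384766), (52.15361022949219, 81.76457214355469), 2.620673656463623) 4343 z 0.08886494461899075
[0.4752062  0.00205776 0.22256538] ([-1.0, 0.1, 17.8], 'twist', np.float64(0.0))
```

Request:
step_arm --pt "7.5 -1 0.1 5 0" --pt "7.5 -1 0.1 10 0" --pt "7.5 -1 0.1 15 0" --pt "7.5 -1 0.1 17.8 0" --pt "7.5 -1 0.1 17.8 0" --pt "7.5 -1 0.1 17.8 0" --pt "4 -1 0.1 17.8 0" --pt "4 -1 0.1 17.8 0" --pt "4 -1 0.1 17.8 0" --pt "4 -1 0.1 17.8 0" --pt "4 -1 0.1 17.8 0" --pt "4 -1 0.1 16 0" --pt "4 -1 0.1 14.5 0" --pt "4 2 0.1 14.5 0" --pt "4 4 0.1 14.5 0" --pt "4 6.1 0.1 14.5 0" --pt "4 6.1 0.1 14.5 0" --pt "4 6.1 0.1 16.5 0" --pt "4 6.1 0.1 17.8 0" --pt "4 6.1 0.1 18.2 0"

```text
time: 67.0
tool_pos: [0.4726, 0.0629, 0.0407]
tcp_rot: [-2.167, -2.271, 0.005]
wrist_force: [-11.7, 2.1, 33.0]
width: 0.606
grip_force: 46.0
```

Request:
step_arm --pt "4 0 0 0.1 0" --pt "4 0 0 0.1 0" --pt "6.5 0 0 0.1 0" --pt "6.5 0 0 0.1 0" --pt "6.5 0 0 0.1 0" --pt "6.5 0 0 -4 0" --pt "6.5 0 0 -8 0" --pt "6.5 0 0 -12 0" --pt "6.5 0 0 -15 0" --pt "0 5 0 -16 0" --pt "0 6 0 -16 0" --pt "0 6 0 -16 0" --pt "0 6 0 -16 0"

```text
time: 68.3
tool_pos: [0.4709, 0.1229, 0.2014]
tcp_rot: [-2.166, -2.275, 0.003]
wrist_force: [0.0, -0.1, 0.3]
width: 0.077
grip_force: 0.0
```

```bash
python3 - <<'E'
from h import *
im,b=rect("wrist",.475,.048,.09,.07,.1);print(go(b[0][0]/1e3-.003,.118,.072,92.7))
E
```

```text
wrist ((475.2374267578125, 47.41193771362305), (51.812408447265625, 83.07623291015625), 3.2845654487609863) 1636 z 0.08086224286219526
([-0.5, 0.1, 12.9], 'twist', np.float64(0.0))
```

Request:
step_arm --pt "0 -0.5 0.2 5 0" --pt "0 -0.5 0.2 10 0" --pt "0 -0.5 0.2 12.9 0" --pt "0 -0.5 0.2 12.9 0" --pt "0 -0.5 0.2 12.9 0"

```text
time: 68.85
tool_pos: [0.4733, 0.1176, 0.0728]
tcp_rot: [-2.168, -2.272, 0.003]
wrist_force: [0.7, -0.5, 0.2]
width: 0.002
grip_force: 0.0
```

Request:
step_arm --pt "0 -1 0 0 0" --pt "0 -1.8 0 0 0" --pt "0 -2.4 0 0 0" --pt "0 -3.1 0 -0.6 0" --pt "0 -3.9 0 -1.2 0" --pt "0 -4.6 0 -1.7 0" --pt "0 -5.3 0 -2.2 0" --pt "0 -6.1 0 -2.6 0" --pt "0 -6.9 0 -3.0 0" --pt "0 -7.7 0 -3.3 0" --pt "0 -8.6 0 -3.6 0" --pt "0 -9.4 0 -3.7 0" --pt "0 -10.3 0 -3.8 0" --pt "0 -11.2 0 -3.8 0" --pt "0 -12.1 0 -3.7 0" --pt "0 -13 0 -3.6 0" --pt "0 -14 0 -3.5 0" --pt "0 -15 0 -3.3 0" --pt "0 -15.7 0 -3.2 0" --pt "0 -15.7 0 -3.2 0"

```text
time: 70.85
tool_pos: [0.4812, -0.0393, 0.105]
tcp_rot: [-2.169, -2.272, 0.0]
wrist_force: [-0.0, -0.0, -0.1]
width: -0.003
grip_force: 0.0
```

Request:
step_arm --pt "0 0 0 -5 0" --pt "0 0 0 -10 0" --pt "8 4 0 -12 0" --pt "8 4 0 -12 0" --pt "8 4 0 -12 0" --pt "8 4 0 -12 0"

```text
time: 71.45
tool_pos: [0.4784, 0.0014, 0.2239]
tcp_rot: [-2.167, -2.273, 0.003]
wrist_force: [0.2, 0.0, -0.1]
width: 0.681
grip_force: 0.0
```

```bash
python3 - <<'E'
from h import *
im,b=rect("wrist",.475,-.02,.09,.077,.1);x,y=np.array(b[0])/1e3;print(bot.read_state()["tool_pos"],go(x,y,.061,92.7))
E
```

```text
wrist ((475.9913330078125, -21.811809539794922), (52.0814094543457, 80.07353210449219), 2.588811159133911) 4327 z 0.0908668264968342
[0.47827042 0.00120891 0.22357308] ([-2.3, -0.3, 16.3], 'twist', np.float64(0.0))
```

Upright again. I grasp it and take it to station 0.

Request:
step_arm --pt "7.5 -2.3 -0.3 5 0" --pt "7.5 -2.3 -0.3 10 0" --pt "7.5 -2.3 -0.3 15 0" --pt "7.5 -2.3 -0.3 16.2 0" --pt "7.5 -2.3 -0.3 16.2 0" --pt "7.5 -2.3 -0.3 16.2 0" --pt "4 -2.3 -0.3 16.2 0" --pt "4 -2.3 -0.3 16.2 0" --pt "4 -2.3 -0.3 16.2 0" --pt "4 -2.3 -0.3 16.2 0" --pt "4 -2.3 -0.3 16.2 0" --pt "4 -2.3 -0.3 16.2 0" --pt "4 -2.3 -0.3 12 0" --pt "4 -2.3 -0.3 8 0" --pt "4 -2.3 -0.3 4 0" --pt "4 -2.3 -0.3 4 0" --pt "4 -2.3 -0.3 4 0" --pt "4 -2.3 -0.3 4 0"

```text
time: 73.3
tool_pos: [0.4762, -0.0214, 0.1838]
tcp_rot: [-2.167, -2.272, 0.003]
wrist_force: [0.1, -0.4, -2.4]
width: 0.6
grip_force: 43.2
```

```bash
python3 - <<'E'
from h import *
s=bot.read_state();print(s["tool_pos"],s["width"],s["wrist_force"],go(*station(.088),.18,2.75))
E
```

```text
[ 0.4761583  -0.02138179  0.18375537] 0.6002689026241633 [ 0.10487918 -0.37890736 -2.3721913 ] ([-2.7, 11.7, 0.3], 'twist', np.float64(90.0))
```

Request:
step_arm --pt "4 -2.7 11.7 0 90" --pt "4 -2.7 11.7 0 90" --pt "4 -2.7 11.7 0 90" --pt "4 -2.7 11.7 0 90" --pt "4 -2.7 11.7 0 90" --pt "4 -2.7 11.7 0 90" --pt "4 -2.7 11.7 0 90" --pt "4 -2.7 11.7 0 90" --pt "4 -2.7 11.7 0 90" --pt "4 -2.7 11.7 0 90" --pt "4 -2.7 11.7 0 90" --pt "4 -2.7 11.7 0 90" --pt "4 -2.7 11.7 0 90" --pt "4 -2.7 11.7 0 90"

```text
time: 74.7
tool_pos: [0.595, -0.0429, 0.1841]
tcp_rot: [-3.14, -0.076, 0.003]
wrist_force: [-0.1, -0.4, -1.8]
width: 0.603
grip_force: 43.1
```

```bash
python3 - <<'E'
from h import *
s=bot.read_state();print(s["tool_pos"],go(*station(.088),.062,2.75))
E
```

```text
[ 0.59497765 -0.04289949  0.18413066] ([-0.0, -0.0, 12.2], 'twist', np.float64(0.0))
```

Request:
step_arm --pt "4 -0.15 0.1 3 0" --pt "4 -0.15 0.1 6 0" --pt "4 -0.15 0.1 8 0" --pt "4 -0.15 0.1 9.5 0" --pt "4 -0.15 0.1 10.5 0" --pt "4 -0.15 0.1 11.2 0" --pt "4 -0.15 0.1 11.7 0" --pt "4 -0.15 0.1 12 0" --pt "4 -0.15 0.1 12.1 0" --pt "4 -0.15 0.1 12.1 0" --pt "6.2 -0.15 0.1 12.1 0" --pt "6.2 -0.15 0.1 12.1 0" --pt "6.2 -0.15 0.1 12.1 0" --pt "6.2 -0.15 0.1 9 0" --pt "6.2 -0.15 0.1 5 0" --pt "6.2 -0.15 0.1 0 0" --pt "6.2 -0.15 0.1 -5 0" --pt "6.2 -0.15 8 -6 0" --pt "6.2 -0.15 8.8 -6 0" --pt "6.2 -0.15 8.8 -6 0"

```text
time: 76.7
tool_pos: [0.5991, -0.1352, 0.247]
tcp_rot: [3.138, 0.069, 0.005]
wrist_force: [-0.3, 0.7, 0.4]
width: 0.721
grip_force: 0.0
```

Request:
step_arm --pt "6.2 0 0 0 0" --pt "6.2 0 0 0 0" --pt "6.2 0 0 0 0"

```text
time: 77.0
tool_pos: [0.598, -0.1298, 0.2445]
tcp_rot: [-3.14, -0.076, 0.002]
wrist_force: [-0.5, 0.6, -0.1]
width: 0.728
grip_force: 0.0
```

```bash
python3 - <<'E'
from h import *
for y in (.088,0,-.088): im=saddle("wrist",y)
for y in (.088,0,-.088): saddle("top",y)
cyl("wrist",0)
im,d,c,T=cam("top");P=cloud(d,c,T).reshape(-1,3);k=(abs(P[:,2]-.019)<.006)&(np.hypot(P[:,0]-.668,P[:,1]-.065)<.08)
print("tape",cv2.minEnclosingCircle(P[k][:,:2].astype(np.float32)),k.sum())
w=cam("wrist")[0];save("w14.png",np.hstack([w[:330,:],cv2.resize(im[140:270,130:245],None,fx=2.5,fy=2.54)[:330]])[:,:800])
E
```

```text
wrist ((595.0726318359375, -41.537757873535156), (80.1012954711914, 53.184600830078125), 2.705043077468872) 4047 z 0.09081258054315483
err plate mm [0.8 1. ]
wrist ((600.2607421875, -128.3036651611328), (79.55155944824219, 52.09608459472656), 2.5846941471099854) 3967 z 0.09090854501360185
err plate mm [1.9 2.1]
wrist ((603.6444091796875, -218.1747283935547), (79.82395935058594, 53.24247741699219), 3.0091097354888916) 4022 z 0.09091284681261214
err plate mm [0.9 0.2]
top ((596.1631469726562, -43.334442138671875), (79.9757308959961, 52.34295654296875), 2.5749499797821045) 855 z 0.0900980317120097
err plate mm [ 1.8 -0.8]
top ((593.7291870117188, -123.7744140625), (65.85450744628906, 39.87407302856445), 0.7744072079658508) 398 z 0.09000346072791565
err plate mm [-4.4  6.9]
top ((596.8136596679688, -220.5066375732422), (63.92405319213867, 51.895328521728516), 2.3865389823913574) 564 z 0.09026681809290932
err plate mm [-6.  -1.8]
wrist x off line mm 0.5024472283221504 skew deg -0.1490315064066775 zc 0.03179415139517652 y range [-0.1024  0.1001] 2601
tape ((0.6818275451660156, 0.054054927080869675), 0.05582365021109581) 243
```

View pics/w14.png

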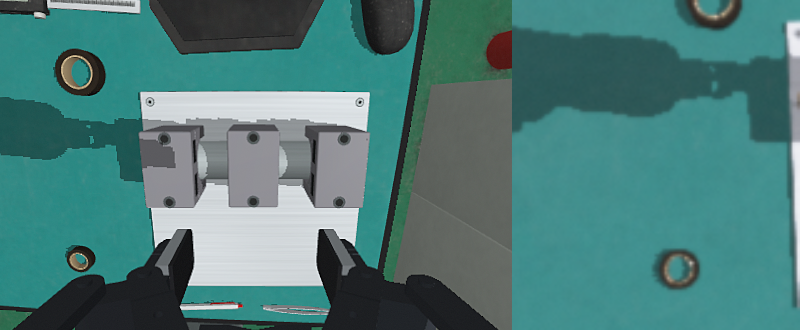

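The final view shows all three saddles upright and seated over the cylinder at (170,165), (253,165) and (338,165). Top faces are about 0.091 m and hole errors 2–3 mm or less. The tape lies flat on the bench at (80,72), clear of the plate, so I'm handing in.

```bash
python3 -c "
from workcell import bot
print(bot.finish_job())"
```

```text
the job is handed in; nothing more can be done
None
```

The job is handed in at about 77 s: the tape lies flat on the bench clear of the plate, the cylinder was rolled onto the scribed line (about 0.5 mm off, 0.15° skew), and all three saddles sit upright over it within 1–3 mm of their bolt holes; the middle saddle is the least exact, and squaring the cylinder took a short tap that rolled it about 10 mm past the line before I rolled it back.

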